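# Put the cleaned microscope objectives back in their colour-coded canisters

## Task

The four microscope objectives on the rubber mat have been cleaned: put each one away in the open canister base whose colour matches its ring, standing upright and flat on the pad inside, with the canisters still level on their tray. They are precision optics, so keep them upright and set them down gently, without dropping or toppling any, and leave the oil bottle and the grey canister cover standing where they are.

Things in the scene. Friction and masses are not known exactly. Their poses are not given: they have to be found in the camera images.
- objective_red: 4x microscope objective with a broad red ring, upright on a 3 mm dark rubber mat, 52 mm tall, 0.16 kg. Origin: centre of its underside; z up its axis. Brass thread d 29 mm to z 5 mm, straight barrel d 34 mm to z 45 mm (its top 6 mm and the shoulder above are the ring), dark nose d 20 mm. Grip the barrel with the TCP 34 mm above the underside: the fingertips then stay above the canister's rim
- objective_yellow: 10x microscope objective with a broad yellow ring, upright on a 3 mm dark rubber mat, 56 mm tall, 0.16 kg. Origin: centre of its underside; z up its axis. Brass thread d 29 mm to z 5 mm, straight barrel d 34 mm to z 45 mm (its top 6 mm and the shoulder above are the ring), dark nose d 20 mm. Grip the barrel with the TCP 34 mm above the underside: the fingertips then stay above the canister's rim
- objective_green: 20x microscope objective with a broad green ring, upright on a 3 mm dark rubber mat, 60 mm tall, 0.16 kg. Origin: centre of its underside; z up its axis. Brass thread d 29 mm to z 5 mm, straight barrel d 34 mm to z 45 mm (its top 6 mm and the shoulder above are the ring), dark nose d 20 mm. Grip the barrel with the TCP 34 mm above the underside: the fingertips then stay above the canister's rim
- objective_blue: 40x microscope objective with a broad blue ring, upright on a 3 mm dark rubber mat, 64 mm tall, 0.16 kg. Origin: centre of its underside; z up its axis. Brass thread d 29 mm to z 5 mm, straight barrel d 34 mm to z 45 mm (its top 6 mm and the shoulder above are the ring), dark nose d 20 mm. Grip the barrel with the TCP 34 mm above the underside: the fingertips then stay above the canister's rim
- canister_red: open base of a storage canister: shallow round red plastic cup, 0.12 kg, loose on the white tray (tray floor 4 mm, tray rim 14 mm above the bench). Outside d 68 mm, height 16 mm; well d 52 mm with a flat black pad as its floor, 6 mm above the origin and 10 mm below the rim. Origin: centre of its underside; z up
- canister_yellow: open base of a storage canister: shallow round yellow plastic cup, 0.12 kg, loose on the white tray (tray floor 4 mm, tray rim 14 mm above the bench). Outside d 68 mm, height 16 mm; well d 52 mm with a flat black pad as its floor, 6 mm above the origin and 10 mm below the rim. Origin: centre of its underside; z up
- canister_green: open base of a storage canister: shallow round green plastic cup, 0.12 kg, loose on the white tray (tray floor 4 mm, tray rim 14 mm above the bench). Outside d 68 mm, height 16 mm; well d 52 mm with a flat black pad as its floor, 6 mm above the origin and 10 mm below the rim. Origin: centre of its underside; z up
- canister_blue: open base of a storage canister: shallow round blue plastic cup, 0.12 kg, loose on the white tray (tray floor 4 mm, tray rim 14 mm above the bench). Outside d 68 mm, height 16 mm; well d 52 mm with a flat black pad as its floor, 6 mm above the origin and 10 mm below the rim. Origin: centre of its underside; z up
- oil: small white plastic bottle of immersion oil with a black nozzle, upright among the objectives on the mat, 28 mm diameter, 66 mm tall, 0.06 kg. Origin: centre of its underside, z up. A bystander
- cover: grey round canister cover standing closed end up among the canisters on the tray, 54 mm diameter, 62 mm tall, 0.05 kg. Origin: centre of its underside, z up. A bystander

How it is judged:
By the outcome, as a careful person would: the job done as asked, in the order asked, and still so for the second after the job is handed in, with the robot touching nothing.
It also fails if it takes over 120 s, if anything falls off the work surface, if the arm or the gripper's body presses on something with over 40 N, if the wrist force passes 120 N, or if a joint passes its speed limit or range.

## Robot

A 7-joint arm with a two-finger parallel gripper is mounted at the origin on the work surface. World frame = base frame: x ahead of the robot, y to its left, z up, the work surface at z = 0. Lengths are in mm, angles in degrees, forces in N, time in s.
With the tool pointing down it reaches from about 425 to 800 mm from the base axis. Payload 8.3 kg.
Tool frame: the origin (TCP) lies between the finger pads, 19 mm behind the fingertips; this is the grasp point; z points along the fingers, y is the line along which they close (so a half turn about z gives the same grasp; the last joint's range is limited). The gripper opens to 85 mm and grips with 20 to 120 N. Pads are 22 mm wide; open, the fingers measure 114 mm over their backs; the gripper's body (76 mm by 85 mm) begins 54 mm behind the grasp point. The pads swing forward as they close: fully open they stand 13 mm farther back than shut.
Start: joints at [69.62, 21.967, 0.94, 78.501, -0.361, 79.538, -2.664], TCP at [180.433, -598.371, 249.979] pointing down, gripper open.
Joint ranges: [-169.22, 169.22], [-14.56, 117.87], [-87.37, 89.26], [10.42, 133.3], [-82.24, 262.24], [0.94, 117.77], [-172.7, 172.7]. Speed limits (degrees/s): [136.94, 136.94, 172.46, 172.46, 180, 180, 180].

## Interface

Orientations are given as a 3x3 rotation matrix whose columns are the frame's x, y, z axes.
In Python, from bench import sensors, optics, order, spot_in, landmark_of gives the robot as it stands.
- The arm moves only by the tool arm_command, never from a script. Its argument "rows" is a list of rows, each an object of numbers: "hand": the finger opening in mm, from 0 to 85.4; "tx", "ty", "tz": the shift along the world's x, y, z in units of 30 mm (1.0 is 30 mm); "wx", "wy", "wz": the turn, a rotation vector about the world's x, y, z in units of 5 degrees (1.0 is 5 degrees). In form: [{"hand": .., "tx": .., "ty": .., "tz": .., "wx": .., "wy": .., "wz": ..}, ...]. A call has 1 to 10 rows; each row shifts and turns the commanded pose from where the row before left it; what a row does not reach is not made up. A row lasts 1/12 s, in which the tool goes at most 41.7 mm and 7.16 degrees, less where a joint would pass 70% of its speed; a pose out of reach is approached as far as the arm can. A call is refused whole if a number of a shift passes 1 or a number of a turn 1, either way. A call with a gripper value outside its range is refused whole. The fingers move at their own pace and stop on an object; the grip force is fixed at half the most. Time passes only in rows, so rows that do not move let the fingers close. It gives the time, the measured TCP pose, the force, the opening and the grip force at its end, in the units of the state.
- sensors.get_state(): the state, without advancing time (a new reading comes with each control period).
- optics.camera(name): name is "side" or "top"; returns a dict with "img" (420x560x3 uint8, blue, green, red), "camera_matrix" (3x3 intrinsics, pixels), "T" (4x4, takes a point from camera to world coordinates). Camera axes: x right, y down, z forward; pixel columns grow to the right and rows downward; lengths in mm; the calibration is good to about 2 mm. A picture is of the moment at which its call begins. There is no depth.
- order.job_done(): hands the job in; it is judged then, once.
Trained networks look in the newest picture that a camera, given by its name, has taken for a name from the list of things; names that differ only in an ending like _2 or _b are one class to them, and where a whole thing is asked for, a point or a joint stands for the part that bears it (a point fixed in the world has none). Each returns a list of dicts, best first, with "score" (0 to 1); they miss things now and then, are a little off and sometimes report something else, mostly with a low value. They report only what shows in the picture. A call takes as long as a camera call.
- spot_in(camera, label): "location" ([column, row] in pixels, amid what is visible of it).
- landmark_of(camera, label): "location" ([column, row] in pixels: a listed point, or the origin of a listed thing).
The state is a dict: "time_s": time; "q": joint angles; "dq": joint speeds; "joint_efforts": joint torques, N m; "tcp_pos": TCP position; "ee_rot": TCP orientation; "wrist_force": force on the tool from outside, world axes, zero at the start; "torque": the same for the moment, N m; "width": opening from 0.0 (shut) to 1.0 (fully open); "grasp_force": force on a finger pad.
Only numpy, scipy, OpenCV 4.12 (cv2) and the standard library are available. Lean on these libraries where they do the work, as an engineer would, in place of code of your own. Each camera call takes 0.05 s, during which the arm holds its last target. There are 200 camera calls.

## Working session

There is one attempt and no reset: what is moved stays moved. The work goes in short steps, Python scripts to look and compute and a tool call to move; the robot and the scene stay as the last step left them, time stands still between calls to the robot, and variables do not carry over. Pictures are saved under pics/ and viewed, at most 14 in all, crops included, and the job is handed in when it is done.

Besides the shell and the picture viewer there is one more tool, called after "Call:" as name(argument=value, ...), one argument or row to a line, values as JSON. arm_command: Moves the arm, as the interface text tells. Its arguments: {"type":"object","properties":{"rows":{"type":"array"}},"required":["rows"]}

```bash
mkdir -p pics; cat > h.py <<'E'
import numpy as np, cv2
from bench import sensors, optics, order, spot_in, landmark_of
def ray(c,px):
    K=np.array(c["camera_matrix"]);T=np.array(c["T"])
    d=T[:3,:3]@np.linalg.solve(K,[px[0],px[1],1.]); return T[:3,3],d/np.linalg.norm(d)
def tri(a,pa,b,pb):
    o1,d1=ray(a,pa);o2,d2=ray(b,pb)
    s=np.linalg.lstsq(np.c_[d1,-d2],o2-o1,rcond=None)[0]
    p,q=o1+s[0]*d1,o2+s[1]*d2
    return (p+q)/2,np.linalg.norm(p-q)
def atz(c,px,z):
    o,d=ray(c,px); return o+d*(z-o[2])/d[2]
def proj(c,p):
    T=np.linalg.inv(c["T"]);v=np.array(c["camera_matrix"])@(T[:3,:3]@p+T[:3,3]);return v[:2]/v[2]
names=[k+"_"+c for k in("objective","canister") for c in("red","yellow","green","blue")]+["oil","cover"]
E
python3 - <<'E'
from h import *
C={n:optics.camera(n) for n in("side","top")}
for n in C: cv2.imwrite(f"pics/{n}0.png",C[n]["img"]); print(n,np.round(C[n]["T"],2).tolist(),C[n]["camera_matrix"][0][0])
for k in names:
    r={n:landmark_of(n,k) for n in C}
    print(k,{n:[(np.round(x["location"]).tolist(),round(x["score"],2)) for x in r[n][:2]] for n in r})
    if r["side"] and r["top"]:
        p,e=tri(C["side"],r["side"][0]["location"],C["top"],r["top"][0]["location"]); print("   ",p.round(1),round(e,1))
s=sensors.get_state();print(s)
E
```

```text
side [[-0.99, -0.08, 0.08, 422.53], [-0.11, 0.65, -0.76, 881.93], [0.01, -0.76, -0.65, 788.64], [0.0, 0.0, 0.0, 1.0]] 480.97552282598315
top [[0.0, -0.99, 0.12, 416.49], [-1.0, 0.0, 0.02, -19.57], [-0.02, -0.12, -0.99, 939.84], [0.0, 0.0, 0.0, 1.0]] 434.93547454412607
objective_red {'side': [], 'top': [([138.0, 228.0], 0.55)]}
objective_yellow {'side': [([290.0, 260.0], 0.62)], 'top': [([214.0, 232.0], 0.61)]}
    [480.6 147.   -3.4] 1.5
objective_green {'side': [([255.0, 175.0], 0.74), ([228.0, 256.0], 0.57)], 'top': [([209.0, 166.0], 0.53)]}
    [567.7 118.6 209.4] 20.6
objective_blue {'side': [([212.0, 306.0], 0.88)], 'top': [([150.0, 170.0], 0.84)]}
    [620.7 291.5  -1.5] 7.8
canister_red {'side': [([301.0, 146.0], 0.78)], 'top': [([416.0, 228.0], 0.66)]}
    [ 489.7 -285.1   16.4] 7.0
canister_yellow {'side': [([304.0, 180.0], 0.87), ([252.0, 282.0], 0.7)], 'top': [([351.0, 236.0], 0.68)]}
    [ 472.  -151.1   -4.2] 2.5
canister_green {'side': [([251.0, 148.0], 0.55)], 'top': []}
canister_blue {'side': [([251.0, 178.0], 0.93)], 'top': [([337.0, 170.0], 0.73)]}
    [ 612.1 -121.
[... 365 characters left out ...]
03789]), 'dq': array([ 0.05168928,  0.01154178, -0.02853799,  0.03400154,  0.0232069 ,
       -0.08506669, -0.01418551]), 'joint_efforts': array([-6.32325700e-04, -6.27363181e+01,  8.42569638e-01, -3.72088695e+01,
        1.65546028e-02,  2.80065360e-03, -2.92097218e-05]), 'tcp_pos': array([ 180.45941452, -598.33915682,  249.94143476]), 'ee_rot': array([[ 9.57420731e-01,  2.88696279e-01,  4.15891915e-05],
       [ 2.88696269e-01, -9.57420720e-01,  1.69349613e-04],
       [ 8.87089568e-05, -1.50132186e-04, -9.99999985e-01]]), 'wrist_force': array([ 0.57304486, -0.57092524,  0.15957552]), 'torque': array([-0.00802616, -0.01452852,  0.00033028]), 'grasp_force': 0.0, 'width': 1.0009543232729576}
```

```bash
python3 - <<'E'
import cv2
a=cv2.imread("pics/side0.png")[120:330,170:350];b=cv2.imread("pics/top0.png")[130:270,100:480]
cv2.imwrite("pics/side0c.png",cv2.resize(a,None,fx=2.8,fy=2.8,interpolation=3));cv2.imwrite("pics/top0c.png",cv2.resize(b,None,fx=2,fy=2,interpolation=3))
E
```

```text
(no output)
```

View pics/side0c.png

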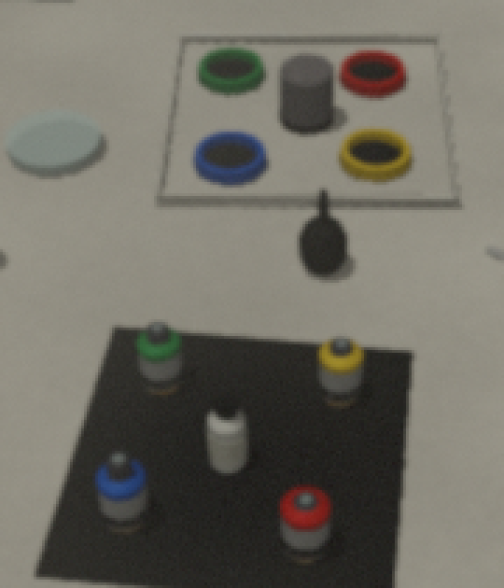

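View pics/top0c.png

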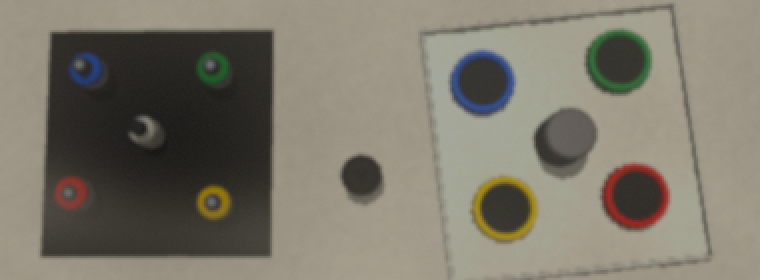

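The side picture shows green at (228,243), yellow (291,248), blue (213,289), red (279,301), and the oil bottle at (251,277). The tray canisters are green (252,145), red (303,146), blue (252,176), yellow (304,175), with the cover between them at (279,155). The top picture agrees: objectives blue (142,164), green (207,164), red (135,227), yellow (207,231), and oil (173,196). A black bulb (blower) also stands between mat and tray at top (281,218).

Next I refine with colour blobs fitted to a model in both views.

```bash
cat >> h.py <<'E'
from scipy.optimize import least_squares
seed={"objective":{"red":[(279,301),(135,227)],"yellow":[(291,248),(207,231)],"green":[(228,243),(207,164)],"blue":[(213,289),(142,164)]},
"canister":{"red":[(303,146),(418,228)],"yellow":[(304,175),(352,234)],"green":[(252,145),(409,160)],"blue":[(252,176),(341,171)]}}
hue={"red":0,"yellow":24,"green":65,"blue":110}
def blob(img,col,s,r):
    h=cv2.cvtColor(img,cv2.COLOR_BGR2HSV).astype(int)
    dh=np.abs((h[...,0]-hue[col]+90)%180-90)
    m=(dh<14)&(h[...,1]>90)&(h[...,2]>40)
    w=np.zeros(m.shape,np.uint8);cv2.circle(w,(int(s[0]),int(s[1])),r,1,-1)
    ys,xs=np.nonzero(m&(w>0))
    if len(xs)<15:return None
    return hullc(np.c_[xs,ys]),len(xs)
def hullc(p):
    m=cv2.moments(cv2.convexHull(np.float32(p)));return np.array([m["m10"],m["m01"]])/m["m00"]
t=np.arange(0,2*np.pi,.2);cir=np.c_[np.cos(t),np.sin(t),0*t]
MODEL={"objective":np.r_[17*cir+[0,0,39],17*cir+[0,0,45]],"canister":np.r_[34*cir,34*cir+[0,0,16]]}
Z0={"objective":3,"canister":4}
def measure(C,kind,col,seeds=None,r=None):
    S=seeds or seed[kind][col];r=r or (13 if kind=="objective" else 24)
    obs=[blob(C[n]["img"],col,s,r) for n,s in zip(("side","top"),S)]
    cams=[C["side"],C["top"]]
    def res(p,use=(0,1)): return np.concatenate([hullc([proj(cams[i],q) for q in MODEL[kind]+p])-obs[i][0] for i in use])
    g=atz(cams[1],S[1],30)
    full=least_squares(res,[g[0],g[1],5.])
    each=[least_squares(lambda v:res(np.r_[v,Z0[kind]],(i,)),g[:2]).x for i in (0,1)]
    return full.x,np.abs(full.fun).max(),each,[o[1] for o in obs]
E
python3 - <<'E'
from h import *
C={n:optics.camera(n) for n in("side","top")}
for k in seed:
    for c in seed[k]:
        p,e,each,n=measure(C,k,c);print(k,c,p.round(1),round(e,2),"side",each[0].round(1),"top",each[1].round(1),n)
for k,s,t in(("oil",(251,286),(176,196)),("cover",(278,163),(379,200))):
    p,e=tri(C["side"],s,C["top"],t);print(k,p.round(1),round(e,1), atz(C["side"],s,3 if k=="oil" else 4).round(0))
E
```

```text
objective red [488.7 301.7   5. ] 0.23 side [488.7 299.7] top [489.1 302.9] [235, 197]
objective yellow [478.9 153.5   5. ] 0.43 side [478.5 152.8] top [479.2 153.7] [150, 224]
objective green [620.5 158.    5. ] 0.33 side [621.  156.4] top [620.6 157.7] [86, 161]
objective blue [619.9 291.7   5. ] 0.19 side [620.3 290.6] top [620.3 292.3] [152, 155]
canister red [ 487.4 -289.5    5. ] 0.45 side [ 488.  -293.1] top [ 487.3 -289.5] [260, 453]
canister yellow [ 474.1 -150.9    5. ] 0.41 side [ 472.8 -148.5] top [ 474.1 -150.7] [316, 439]
canister green [ 633.7 -277.5    5.1] 0.78 side [ 635.3 -282.8] top [ 633.9 -277.1] [61, 256]
canister blue [ 611.3 -129.7    4.9] 0.41 side [ 612.2 -132.7] top [ 611.  -129.3] [208, 305]
oil [557.  231.3  -1.5] 3.3 [555. 235.   3.]
cover [ 549.4 -212.1    2.6] 2.7 [ 551. -210.    4.]
```

```bash
sed -i 's/\[g\[0\],g\[1\],5.\])/[g[0],g[1],5.],diff_step=[1e-3,1e-3,.05])/; s/(i,)),g\[:2\])/(i,)),g[:2],diff_step=1e-3)/; s/np.float32(p))/np.float32(np.array(p)))/' h.py
python3 - <<'E'
from h import *
C={n:optics.camera(n) for n in("side","top")}
for k in seed:
    for c in seed[k]:
        p,e,each,n=measure(C,k,c);print(k,c,p.round(1),round(e,2),"side",each[0].round(1),"top",each[1].round(1),n)
E
```

```text
objective red [488.6 301.9   5.8] 0.16 side [488.6 299.7] top [489.2 302.9] [235, 197]
objective yellow [478.9 153.6   3.9] 0.17 side [478.5 152.7] top [479.3 153.8] [147, 225]
objective green [620.5 157.4   4.1] 0.08 side [621.  156.3] top [620.6 157.6] [83, 160]
objective blue [620.  291.9   4.6] 0.02 side [620.4 290.7] top [620.3 292.5] [154, 156]
canister red [ 487.4 -288.6    7.1] 0.18 side [ 488.2 -293.4] top [ 487.3 -289.5] [259, 456]
canister yellow [ 474.  -150.4    6.8] 0.11 side [ 474.5 -154.1] top [ 474.  -150.8] [315, 436]
canister green [ 632.7 -275.5    9.2] 0.16 side [ 634.6 -283.4] top [ 633.7 -276.9] [61, 257]
canister blue [ 610.9 -129.1    6.6] 0.19 side [ 612.1 -132.6] top [ 611.1 -129.4] [204, 305]
```

Heights agree with the text, so I take the positions as measured and start moving toward the yellow objective.

Call:
arm_command(
  rows=[
    {"hand": 85,"tx": 0.5,"ty": 0.5,"tz": 0,"wx": 0,"wy": 0,"wz": 0},
    {"hand": 85,"tx": 0.9,"ty": 0.9,"tz": 0,"wx": 0,"wy": 0,"wz": 0},
    {"hand": 85,"tx": 0.9,"ty": 0.9,"tz": 0,"wx": 0,"wy": 0,"wz": 0},
    {"hand": 85,"tx": 0.9,"ty": 0.9,"tz": 0,"wx": 0,"wy": 0,"wz": 0},
    {"hand": 85,"tx": 0.9,"ty": 0.9,"tz": 0,"wx": 0,"wy": 0,"wz": 0},
    {"hand": 85,"tx": 0.9,"ty": 0.9,"tz": 0,"wx": 0,"wy": 0,"wz": 0},
    {"hand": 85,"tx": 0.9,"ty": 0.9,"tz": 0,"wx": 0,"wy": 0,"wz": 0},
    {"hand": 85,"tx": 0.9,"ty": 0.9,"tz": 0,"wx": 0,"wy": 0,"wz": 0},
    {"hand": 85,"tx": 0.9,"ty": 0.9,"tz": 0,"wx": 0,"wy": 0,"wz": 0},
    {"hand": 85,"tx": 0.9,"ty": 0.9,"tz": 0,"wx": 0,"wy": 0,"wz": 0},
  ],
)

```text
time_s: 2.13
tcp_pos: [439.5, -338.9, 250.3]
ee_rot: [[0.957, 0.289, 0.0], [0.289, -0.957, -0.0], [0.0, 0.001, -1.0]]
wrist_force: [0.1, -1.1, 0.1]
width: 0.996
grasp_force: 0.0
```

Call:
arm_command(
  rows=[
    {"hand": 65,"tx": 0.4,"ty": 1,"tz": -0.2,"wx": 0,"wy": 0,"wz": 0},
    {"hand": 65,"tx": 0.4,"ty": 1,"tz": -0.2,"wx": 0,"wy": 0,"wz": 0},
    {"hand": 65,"tx": 0.2,"ty": 1,"tz": -0.2,"wx": 0,"wy": 0,"wz": 0},
    {"hand": 65,"tx": 0,"ty": 1,"tz": -0.2,"wx": 0,"wy": 0,"wz": 0},
    {"hand": 65,"tx": 0,"ty": 1,"tz": -0.2,"wx": 0,"wy": 0,"wz": 0},
    {"hand": 65,"tx": 0,"ty": 1,"tz": -0.2,"wx": 0,"wy": 0,"wz": 0},
    {"hand": 65,"tx": 0,"ty": 1,"tz": -0.2,"wx": 0,"wy": 0,"wz": 0},
    {"hand": 65,"tx": 0,"ty": 1,"tz": -0.2,"wx": 0,"wy": 0,"wz": 0},
    {"hand": 65,"tx": 0,"ty": 1,"tz": -0.2,"wx": 0,"wy": 0,"wz": 0},
    {"hand": 65,"tx": 0,"ty": 1,"tz": -0.2,"wx": 0,"wy": 0,"wz": 0},
  ],
)

```text
time_s: 2.97
tcp_pos: [468.3, -39.0, 190.0]
ee_rot: [[0.957, 0.289, 0.001], [0.289, -0.957, -0.0], [0.001, 0.0, -1.0]]
wrist_force: [0.1, -0.4, -0.0]
width: 0.763
grasp_force: 0.0
```

Call:
arm_command(
  rows=[
    {"hand": 65,"tx": 0.05,"ty": 0.9,"tz": -0.3,"wx": 0,"wy": 0,"wz": 0},
    {"hand": 65,"tx": 0.05,"ty": 0.9,"tz": -0.3,"wx": 0,"wy": 0,"wz": 0},
    {"hand": 65,"tx": 0.05,"ty": 0.9,"tz": -0.3,"wx": 0,"wy": 0,"wz": 0},
    {"hand": 65,"tx": 0.05,"ty": 0.9,"tz": -0.3,"wx": 0,"wy": 0,"wz": 0},
    {"hand": 65,"tx": 0.05,"ty": 0.9,"tz": -0.3,"wx": 0,"wy": 0,"wz": 0},
    {"hand": 65,"tx": 0.05,"ty": 0.8,"tz": -0.3,"wx": 0,"wy": 0,"wz": 0},
    {"hand": 65,"tx": 0.05,"ty": 0.6,"tz": -0.2,"wx": 0,"wy": 0,"wz": 0},
    {"hand": 65,"tx": 0,"ty": 0.4,"tz": -0.1,"wx": 0,"wy": 0,"wz": 0},
    {"hand": 65,"tx": 0,"ty": 0.17,"tz": -0.1,"wx": 0,"wy": 0,"wz": 0},
    {"hand": 65,"tx": 0,"ty": 0,"tz": 0,"wx": 0,"wy": 0,"wz": 0},
  ],
)

```text
time_s: 3.8
tcp_pos: [478.5, 154.9, 123.5]
ee_rot: [[0.957, 0.291, -0.001], [0.291, -0.957, 0.0], [-0.001, -0.001, -1.0]]
wrist_force: [-0.5, 0.0, 0.8]
width: 0.76
grasp_force: 0.0
```

```bash
python3 - <<'E'
from h import *
C={n:optics.camera(n) for n in("side","top")}
cv2.imwrite("pics/s1.png",cv2.resize(C["side"]["img"][120:330,170:350],None,fx=2.8,fy=2.8,interpolation=3))
print(sensors.get_state()["tcp_pos"], sensors.get_state()["q"].round(0))
E
```

```text
[479.08029064 152.87010119 124.01993179] [   7.   16.  -32.  106.   10.   61. -103.]
```

View pics/s1.png

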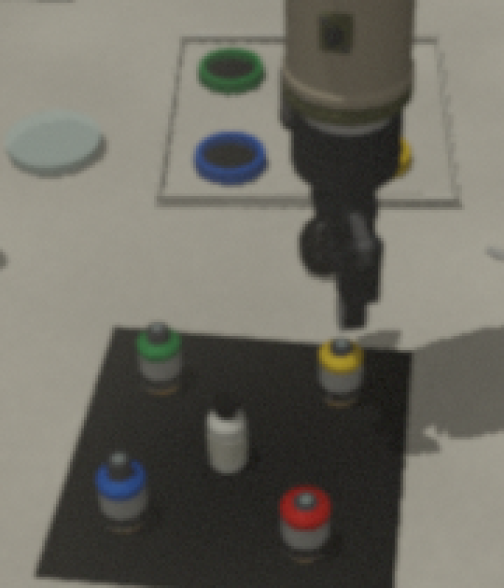

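The gripper hangs over yellow, at crop (340,355), with nothing else in its way. Now I descend and close.

Call:
arm_command(
  rows=[
    {"hand": 65,"tx": 0,"ty": 0,"tz": -0.3,"wx": 0,"wy": 0,"wz": 0},
    {"hand": 65,"tx": 0,"ty": 0,"tz": -0.4,"wx": 0,"wy": 0,"wz": 0},
    {"hand": 65,"tx": 0,"ty": 0,"tz": -0.4,"wx": 0,"wy": 0,"wz": 0},
    {"hand": 65,"tx": 0,"ty": 0,"tz": -0.4,"wx": 0,"wy": 0,"wz": 0},
    {"hand": 65,"tx": 0,"ty": 0,"tz": -0.4,"wx": 0,"wy": 0,"wz": 0},
    {"hand": 65,"tx": 0,"ty": 0,"tz": -0.4,"wx": 0,"wy": 0,"wz": 0},
    {"hand": 65,"tx": 0,"ty": 0,"tz": -0.3,"wx": 0,"wy": 0,"wz": 0},
    {"hand": 65,"tx": 0,"ty": 0,"tz": -0.2,"wx": 0,"wy": 0,"wz": 0},
    {"hand": 65,"tx": 0,"ty": 0,"tz": -0.1,"wx": 0,"wy": 0,"wz": 0},
    {"hand": 60,"tx": 0,"ty": 0,"tz": 0,"wx": 0,"wy": 0,"wz": 0},
  ],
)

```text
time_s: 4.73
tcp_pos: [478.6, 153.7, 36.3]
ee_rot: [[0.957, 0.289, -0.001], [0.289, -0.957, -0.0], [-0.001, -0.0, -1.0]]
wrist_force: [-0.8, 0.1, 0.9]
width: 0.705
grasp_force: 0.0
```

Call:
arm_command(
  rows=[
    {"hand": 50,"tx": 0,"ty": 0,"tz": 0,"wx": 0,"wy": 0,"wz": 0},
    {"hand": 45,"tx": 0,"ty": 0,"tz": 0,"wx": 0,"wy": 0,"wz": 0},
    {"hand": 42,"tx": 0,"ty": 0,"tz": 0,"wx": 0,"wy": 0,"wz": 0},
    {"hand": 40,"tx": 0,"ty": 0,"tz": 0,"wx": 0,"wy": 0,"wz": 0},
    {"hand": 38,"tx": 0,"ty": 0,"tz": 0,"wx": 0,"wy": 0,"wz": 0},
    {"hand": 36,"tx": 0,"ty": 0,"tz": 0,"wx": 0,"wy": 0,"wz": 0},
    {"hand": 34,"tx": 0,"ty": 0,"tz": 0,"wx": 0,"wy": 0,"wz": 0},
    {"hand": 30,"tx": 0,"ty": 0,"tz": 0,"wx": 0,"wy": 0,"wz": 0},
    {"hand": 25,"tx": 0,"ty": 0,"tz": 0,"wx": 0,"wy": 0,"wz": 0},
    {"hand": 20,"tx": 0,"ty": 0,"tz": 0,"wx": 0,"wy": 0,"wz": 0},
  ],
)

```text
time_s: 5.57
tcp_pos: [479.1, 153.8, 37.4]
ee_rot: [[0.957, 0.289, 0.0], [0.289, -0.957, 0.0], [0.0, 0.0, -1.0]]
wrist_force: [-1.6, -0.4, 4.9]
width: 0.378
grasp_force: 59.3
```

Call:
arm_command(
  rows=[
    {"hand": 20,"tx": 0,"ty": 0,"tz": 0.1,"wx": 0,"wy": 0,"wz": 0},
    {"hand": 20,"tx": 0,"ty": 0,"tz": 0.2,"wx": 0,"wy": 0,"wz": 0},
    {"hand": 20,"tx": 0,"ty": 0,"tz": 0.4,"wx": 0,"wy": 0,"wz": 0},
    {"hand": 20,"tx": 0,"ty": 0,"tz": 0.5,"wx": 0,"wy": 0,"wz": 0},
    {"hand": 20,"tx": 0,"ty": -0.1,"tz": 0.6,"wx": 0,"wy": 0,"wz": 0},
    {"hand": 20,"tx": 0,"ty": -0.2,"tz": 0.6,"wx": 0,"wy": 0,"wz": 0},
    {"hand": 20,"tx": 0,"ty": -0.3,"tz": 0.6,"wx": 0,"wy": 0,"wz": 0},
    {"hand": 20,"tx": 0,"ty": -0.4,"tz": 0.5,"wx": 0,"wy": 0,"wz": 0},
    {"hand": 20,"tx": 0,"ty": -0.5,"tz": 0.3,"wx": 0,"wy": 0,"wz": 0},
    {"hand": 20,"tx": 0,"ty": -0.6,"tz": 0.2,"wx": 0,"wy": 0,"wz": 0},
  ],
)

```text
time_s: 6.4
tcp_pos: [479.4, 91.3, 159.5]
ee_rot: [[0.957, 0.291, 0.003], [0.291, -0.957, 0.001], [0.003, 0.0, -1.0]]
wrist_force: [0.1, -0.0, -1.7]
width: 0.381
grasp_force: 59.6
```

Call:
arm_command(
  rows=[
    {"hand": 20,"tx": 0,"ty": -0.7,"tz": 0,"wx": 0,"wy": 0,"wz": 0},
    {"hand": 20,"tx": 0,"ty": -0.7,"tz": 0,"wx": 0,"wy": 0,"wz": 0},
    {"hand": 20,"tx": 0,"ty": -0.7,"tz": 0,"wx": 0,"wy": 0,"wz": 0},
    {"hand": 20,"tx": 0,"ty": -0.7,"tz": 0,"wx": 0,"wy": 0,"wz": 0},
    {"hand": 20,"tx": 0,"ty": -0.7,"tz": 0,"wx": 0,"wy": 0,"wz": 0},
    {"hand": 20,"tx": 0,"ty": -0.7,"tz": 0,"wx": 0,"wy": 0,"wz": 0},
    {"hand": 20,"tx": 0,"ty": -0.7,"tz": 0,"wx": 0,"wy": 0,"wz": 0},
    {"hand": 20,"tx": 0,"ty": -0.7,"tz": 0,"wx": 0,"wy": 0,"wz": 0},
    {"hand": 20,"tx": 0,"ty": -0.7,"tz": 0,"wx": 0,"wy": 0,"wz": 0},
    {"hand": 20,"tx": 0,"ty": -0.6,"tz": 0,"wx": 0,"wy": 0,"wz": 0},
  ],
)

```text
time_s: 7.23
tcp_pos: [478.8, -117.7, 158.0]
ee_rot: [[0.958, 0.288, 0.001], [0.288, -0.958, -0.0], [0.001, 0.0, -1.0]]
wrist_force: [0.3, -0.6, -1.0]
width: 0.381
grasp_force: 59.6
```

Call:
arm_command(
  rows=[
    {"hand": 20,"tx": -0.08,"ty": -0.5,"tz": 0,"wx": 0,"wy": 0,"wz": 0},
    {"hand": 20,"tx": -0.08,"ty": -0.3,"tz": -0.2,"wx": 0,"wy": 0,"wz": 0},
    {"hand": 20,"tx": 0,"ty": -0.2,"tz": -0.4,"wx": 0,"wy": 0,"wz": 0},
    {"hand": 20,"tx": 0,"ty": -0.12,"tz": -0.5,"wx": 0,"wy": 0,"wz": 0},
    {"hand": 20,"tx": 0,"ty": 0,"tz": -0.5,"wx": 0,"wy": 0,"wz": 0},
    {"hand": 20,"tx": 0,"ty": 0,"tz": -0.5,"wx": 0,"wy": 0,"wz": 0},
    {"hand": 20,"tx": 0,"ty": 0,"tz": -0.4,"wx": 0,"wy": 0,"wz": 0},
    {"hand": 20,"tx": 0,"ty": 0,"tz": -0.3,"wx": 0,"wy": 0,"wz": 0},
    {"hand": 20,"tx": 0,"ty": 0,"tz": -0.2,"wx": 0,"wy": 0,"wz": 0},
    {"hand": 20,"tx": 0,"ty": 0,"tz": 0,"wx": 0,"wy": 0,"wz": 0},
  ],
)

```text
time_s: 8.07
tcp_pos: [473.4, -149.4, 66.0]
ee_rot: [[0.957, 0.289, -0.002], [0.289, -0.957, 0.001], [-0.001, -0.001, -1.0]]
wrist_force: [-0.5, -1.2, -0.9]
width: 0.379
grasp_force: 59.6
```

```bash
python3 - <<'E'
from h import *
C={n:optics.camera(n) for n in("side","top")}
cv2.imwrite("pics/s2.png",np.hstack([cv2.resize(C["side"]["img"][110:210,220:340],None,fx=3.3,fy=3.3,interpolation=3),cv2.resize(C["top"]["img"][180:280,290:410],None,fx=3.3,fy=3.3,interpolation=3)]))
print(sensors.get_state()["tcp_pos"])
E
```

```text
[ 474.37142829 -149.71374392   67.35546188]
```

View pics/s2.png

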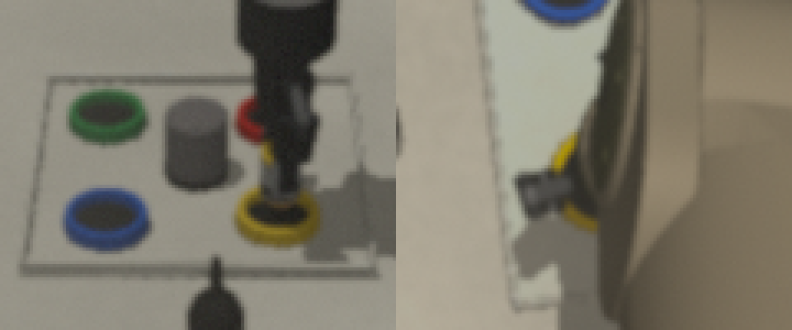

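The yellow objective hangs centred over the yellow cup: side crop (280,205) against the cup centre (278,213). I lower it.

Call:
arm_command(
  rows=[
    {"hand": 20,"tx": 0,"ty": -0.03,"tz": -0.2,"wx": 0,"wy": 0,"wz": 0},
    {"hand": 20,"tx": 0,"ty": 0,"tz": -0.2,"wx": 0,"wy": 0,"wz": 0},
    {"hand": 20,"tx": 0,"ty": 0,"tz": -0.1,"wx": 0,"wy": 0,"wz": 0},
    {"hand": 20,"tx": 0,"ty": 0,"tz": -0.1,"wx": 0,"wy": 0,"wz": 0},
    {"hand": 20,"tx": 0,"ty": 0,"tz": -0.05,"wx": 0,"wy": 0,"wz": 0},
    {"hand": 20,"tx": 0,"ty": 0,"tz": -0.04,"wx": 0,"wy": 0,"wz": 0},
    {"hand": 20,"tx": 0,"ty": 0,"tz": -0.03,"wx": 0,"wy": 0,"wz": 0},
    {"hand": 20,"tx": 0,"ty": 0,"tz": 0,"wx": 0,"wy": 0,"wz": 0},
  ],
)

```text
time_s: 8.83
tcp_pos: [474.1, -150.7, 45.3]
ee_rot: [[0.957, 0.289, -0.0], [0.289, -0.957, 0.0], [0.0, -0.0, -1.0]]
wrist_force: [-0.7, -1.1, -0.9]
width: 0.383
grasp_force: 59.6
```

Call:
arm_command(
  rows=[
    {"hand": 20,"tx": 0,"ty": 0,"tz": -0.03,"wx": 0,"wy": 0,"wz": 0},
    {"hand": 20,"tx": 0,"ty": 0,"tz": 0,"wx": 0,"wy": 0,"wz": 0},
  ],
)

```text
time_s: 9.0
tcp_pos: [474.2, -150.8, 44.5]
ee_rot: [[0.957, 0.289, 0.0], [0.289, -0.957, -0.0], [0.0, 0.0, -1.0]]
wrist_force: [-0.2, -0.4, -0.4]
width: 0.383
grasp_force: 59.6
```

Call:
arm_command(
  rows=[
    {"hand": 20,"tx": 0,"ty": 0,"tz": -0.02,"wx": 0,"wy": 0,"wz": 0},
    {"hand": 20,"tx": 0,"ty": 0,"tz": 0,"wx": 0,"wy": 0,"wz": 0},
  ],
)

```text
time_s: 9.17
tcp_pos: [474.3, -150.8, 44.4]
ee_rot: [[0.957, 0.289, 0.0], [0.289, -0.957, -0.0], [0.0, 0.0, -1.0]]
wrist_force: [-1.9, -0.0, 2.7]
width: 0.381
grasp_force: 60.1
```

Call:
arm_command(
  rows=[
    {"hand": 20,"tx": 0,"ty": 0,"tz": -0.02,"wx": 0,"wy": 0,"wz": 0},
    {"hand": 20,"tx": 0,"ty": 0,"tz": 0,"wx": 0,"wy": 0,"wz": 0},
  ],
)

```text
time_s: 9.33
tcp_pos: [474.3, -150.8, 44.3]
ee_rot: [[0.957, 0.289, 0.0], [0.289, -0.957, -0.0], [0.0, 0.0, -1.0]]
wrist_force: [-5.6, 1.5, 11.6]
width: 0.385
grasp_force: 60.9
```

Contact: the force climbs from -0.4 to 11.6 N at a TCP height of 44.4. I ease off slightly and open.

Call:
arm_command(
  rows=[
    {"hand": 20,"tx": 0,"ty": 0,"tz": 0.015,"wx": 0,"wy": 0,"wz": 0},
    {"hand": 36,"tx": 0,"ty": 0,"tz": 0,"wx": 0,"wy": 0,"wz": 0},
    {"hand": 40,"tx": 0,"ty": 0,"tz": 0,"wx": 0,"wy": 0,"wz": 0},
    {"hand": 45,"tx": 0,"ty": 0,"tz": 0,"wx": 0,"wy": 0,"wz": 0},
    {"hand": 52,"tx": 0,"ty": 0,"tz": 0,"wx": 0,"wy": 0,"wz": 0},
    {"hand": 60,"tx": 0,"ty": 0,"tz": 0,"wx": 0,"wy": 0,"wz": 0},
    {"hand": 65,"tx": 0,"ty": 0,"tz": 0,"wx": 0,"wy": 0,"wz": 0},
    {"hand": 65,"tx": 0,"ty": 0,"tz": 0.2,"wx": 0,"wy": 0,"wz": 0},
    {"hand": 65,"tx": 0,"ty": 0,"tz": 0.4,"wx": 0,"wy": 0,"wz": 0},
    {"hand": 65,"tx": 0,"ty": 0,"tz": 0.6,"wx": 0,"wy": 0,"wz": 0},
  ],
)

```text
time_s: 10.17
tcp_pos: [473.1, -150.4, 79.2]
ee_rot: [[0.957, 0.289, -0.003], [0.289, -0.957, 0.001], [-0.002, -0.002, -1.0]]
wrist_force: [-0.4, -0.6, -0.2]
width: 0.762
grasp_force: 0.0
```

Call:
arm_command(
  rows=[
    {"hand": 65,"tx": 0,"ty": 0,"tz": 0.8,"wx": 0,"wy": 0,"wz": 0},
    {"hand": 65,"tx": 0,"ty": 0.4,"tz": 0.8,"wx": 0,"wy": 0,"wz": 0},
    {"hand": 65,"tx": 0,"ty": 0.8,"tz": 0.4,"wx": 0,"wy": 0,"wz": 0},
    {"hand": 65,"tx": 0,"ty": 1,"tz": 0,"wx": 0,"wy": 0,"wz": 0},
    {"hand": 65,"tx": 0,"ty": 1,"tz": 0,"wx": 0,"wy": 0,"wz": 0},
    {"hand": 65,"tx": 0,"ty": 1,"tz": 0,"wx": 0,"wy": 0,"wz": 0},
    {"hand": 65,"tx": 0,"ty": 1,"tz": 0,"wx": 0,"wy": 0,"wz": 0},
    {"hand": 65,"tx": 0,"ty": 1,"tz": 0,"wx": 0,"wy": 0,"wz": 0},
    {"hand": 65,"tx": 0,"ty": 1,"tz": 0,"wx": 0,"wy": 0,"wz": 0},
    {"hand": 65,"tx": 0,"ty": 1,"tz": 0,"wx": 0,"wy": 0,"wz": 0},
  ],
)

```text
time_s: 11.0
tcp_pos: [474.0, 96.6, 140.4]
ee_rot: [[0.957, 0.289, 0.001], [0.289, -0.957, -0.0], [0.001, 0.0, -1.0]]
wrist_force: [0.1, -0.7, -0.2]
width: 0.758
grasp_force: 0.0
```

Call:
arm_command(
  rows=[
    {"hand": 65,"tx": 0.1,"ty": 1,"tz": 0,"wx": 0,"wy": 0,"wz": 0},
    {"hand": 65,"tx": 0.1,"ty": 1,"tz": 0,"wx": 0,"wy": 0,"wz": 0},
    {"hand": 65,"tx": 0.1,"ty": 1,"tz": 0,"wx": 0,"wy": 0,"wz": 0},
    {"hand": 65,"tx": 0.1,"ty": 1,"tz": 0,"wx": 0,"wy": 0,"wz": 0},
    {"hand": 65,"tx": 0.1,"ty": 1,"tz": -0.1,"wx": 0,"wy": 0,"wz": 0},
    {"hand": 65,"tx": 0,"ty": 0.8,"tz": -0.2,"wx": 0,"wy": 0,"wz": 0},
    {"hand": 65,"tx": 0,"ty": 0.6,"tz": -0.3,"wx": 0,"wy": 0,"wz": 0},
    {"hand": 65,"tx": 0,"ty": 0.3,"tz": -0.3,"wx": 0,"wy": 0,"wz": 0},
    {"hand": 65,"tx": 0,"ty": 0.2,"tz": -0.3,"wx": 0,"wy": 0,"wz": 0},
    {"hand": 65,"tx": 0,"ty": 0,"tz": -0.2,"wx": 0,"wy": 0,"wz": 0},
  ],
)

```text
time_s: 11.83
tcp_pos: [488.5, 302.6, 96.5]
ee_rot: [[0.957, 0.29, -0.001], [0.29, -0.957, -0.0], [-0.001, -0.0, -1.0]]
wrist_force: [-0.3, -0.5, 0.1]
width: 0.76
grasp_force: 0.0
```

```bash
python3 - <<'E'
from h import *
C={n:optics.camera(n) for n in("side","top")}
for c in("yellow","red"):
  try:print(c,[blob(C[n]["img"],c,s,14) for n,s in(("side",seed["objective"][c][0]),)])
  except Exception as e:print(e)
cv2.imwrite("pics/s3.png",np.hstack([cv2.resize(C["side"]["img"][110:330,200:320],None,fx=2.7,fy=2.7,interpolation=3),cv2.resize(C["top"]["img"][140:260,300:460],None,fx=2.9,fy=2.9,interpolation=3)[:594].copy() if 0 else cv2.resize(C["top"]["img"][130:262,320:420],(450,594),interpolation=3)]))
print(sensors.get_state()["tcp_pos"])
E
```

```text
yellow [None]
red [(array([276.79943503, 302.29849341]), 142)]
[488.82166618 300.37894107  96.23636938]
```

View pics/s3.png

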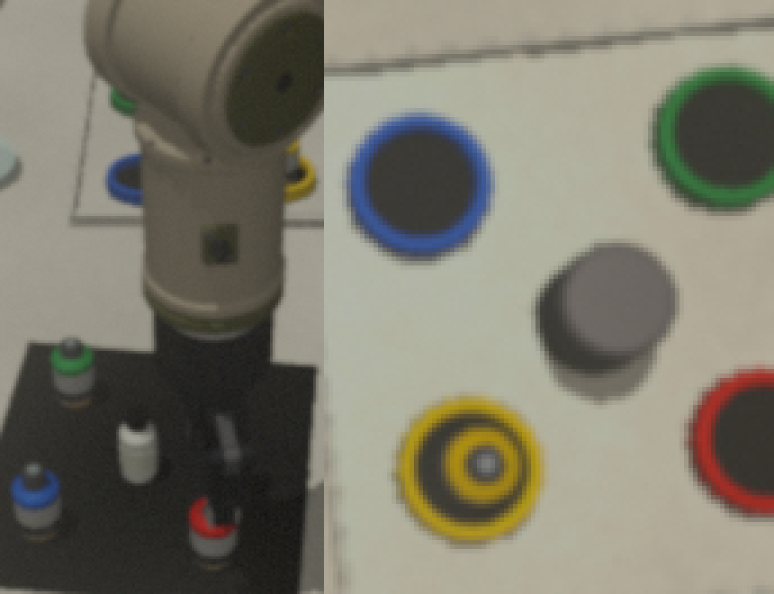

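Yellow stands upright in its cup, at right crop (485,465). The gripper is over red at left crop (212,520). I descend and grip.

Call:
arm_command(
  rows=[
    {"hand": 65,"tx": 0,"ty": 0,"tz": -0.3,"wx": 0,"wy": 0,"wz": 0},
    {"hand": 65,"tx": 0,"ty": 0,"tz": -0.4,"wx": 0,"wy": 0,"wz": 0},
    {"hand": 65,"tx": 0,"ty": 0,"tz": -0.4,"wx": 0,"wy": 0,"wz": 0},
    {"hand": 65,"tx": 0,"ty": 0,"tz": -0.4,"wx": 0,"wy": 0,"wz": 0},
    {"hand": 65,"tx": 0,"ty": 0,"tz": -0.3,"wx": 0,"wy": 0,"wz": 0},
    {"hand": 65,"tx": 0,"ty": 0,"tz": -0.2,"wx": 0,"wy": 0,"wz": 0},
    {"hand": 60,"tx": 0,"ty": 0,"tz": -0.04,"wx": 0,"wy": 0,"wz": 0},
    {"hand": 55,"tx": 0,"ty": 0,"tz": 0,"wx": 0,"wy": 0,"wz": 0},
    {"hand": 50,"tx": 0,"ty": 0,"tz": 0,"wx": 0,"wy": 0,"wz": 0},
    {"hand": 45,"tx": 0,"ty": 0,"tz": 0,"wx": 0,"wy": 0,"wz": 0},
  ],
)

```text
time_s: 12.77
tcp_pos: [489.5, 302.6, 37.2]
ee_rot: [[0.957, 0.289, 0.001], [0.289, -0.957, 0.001], [0.001, -0.0, -1.0]]
wrist_force: [-0.7, -0.4, 0.6]
width: 0.529
grasp_force: 0.0
```

Call:
arm_command(
  rows=[
    {"hand": 42,"tx": 0,"ty": 0,"tz": 0,"wx": 0,"wy": 0,"wz": 0},
    {"hand": 40,"tx": 0,"ty": 0,"tz": 0,"wx": 0,"wy": 0,"wz": 0},
    {"hand": 38,"tx": 0,"ty": 0,"tz": 0,"wx": 0,"wy": 0,"wz": 0},
    {"hand": 36,"tx": 0,"ty": 0,"tz": 0,"wx": 0,"wy": 0,"wz": 0},
    {"hand": 34,"tx": 0,"ty": 0,"tz": 0,"wx": 0,"wy": 0,"wz": 0},
    {"hand": 30,"tx": 0,"ty": 0,"tz": 0,"wx": 0,"wy": 0,"wz": 0},
    {"hand": 25,"tx": 0,"ty": 0,"tz": 0,"wx": 0,"wy": 0,"wz": 0},
    {"hand": 20,"tx": 0,"ty": 0,"tz": 0,"wx": 0,"wy": 0,"wz": 0},
  ],
)

```text
time_s: 13.43
tcp_pos: [489.3, 302.6, 37.0]
ee_rot: [[0.957, 0.289, 0.001], [0.289, -0.957, 0.001], [0.001, -0.0, -1.0]]
wrist_force: [-0.9, 0.3, 5.7]
width: 0.379
grasp_force: 59.5
```

Call:
arm_command(
  rows=[
    {"hand": 20,"tx": 0,"ty": 0,"tz": 0.1,"wx": 0,"wy": 0,"wz": 0},
    {"hand": 20,"tx": 0,"ty": 0,"tz": 0.2,"wx": 0,"wy": 0,"wz": 0},
    {"hand": 20,"tx": 0,"ty": 0,"tz": 0.4,"wx": 0,"wy": 0,"wz": 0},
    {"hand": 20,"tx": 0,"ty": 0,"tz": 0.5,"wx": 0,"wy": 0,"wz": 0},
    {"hand": 20,"tx": 0,"ty": -0.1,"tz": 0.6,"wx": 0,"wy": 0,"wz": 0},
    {"hand": 20,"tx": 0,"ty": -0.2,"tz": 0.6,"wx": 0,"wy": 0,"wz": 0},
    {"hand": 20,"tx": 0,"ty": -0.3,"tz": 0.6,"wx": 0,"wy": 0,"wz": 0},
    {"hand": 20,"tx": 0,"ty": -0.4,"tz": 0.5,"wx": 0,"wy": 0,"wz": 0},
    {"hand": 20,"tx": 0,"ty": -0.5,"tz": 0.3,"wx": 0,"wy": 0,"wz": 0},
    {"hand": 20,"tx": 0,"ty": -0.6,"tz": 0.2,"wx": 0,"wy": 0,"wz": 0},
  ],
)

```text
time_s: 14.27
tcp_pos: [489.3, 239.9, 158.9]
ee_rot: [[0.957, 0.29, 0.002], [0.29, -0.957, 0.001], [0.003, -0.001, -1.0]]
wrist_force: [-0.2, 0.4, -1.3]
width: 0.38
grasp_force: 59.6
```

Call:
arm_command(
  rows=[
    {"hand": 20,"tx": 0,"ty": -0.7,"tz": 0,"wx": 0,"wy": 0,"wz": 0},
    {"hand": 20,"tx": 0,"ty": -0.8,"tz": 0,"wx": 0,"wy": 0,"wz": 0},
    {"hand": 20,"tx": 0,"ty": -0.8,"tz": 0,"wx": 0,"wy": 0,"wz": 0},
    {"hand": 20,"tx": 0,"ty": -0.8,"tz": 0,"wx": 0,"wy": 0,"wz": 0},
    {"hand": 20,"tx": 0,"ty": -0.8,"tz": 0,"wx": 0,"wy": 0,"wz": 0},
    {"hand": 20,"tx": 0,"ty": -0.8,"tz": 0,"wx": 0,"wy": 0,"wz": 0},
    {"hand": 20,"tx": 0,"ty": -0.8,"tz": 0,"wx": 0,"wy": 0,"wz": 0},
    {"hand": 20,"tx": 0,"ty": -0.8,"tz": 0,"wx": 0,"wy": 0,"wz": 0},
    {"hand": 20,"tx": 0,"ty": -0.8,"tz": 0,"wx": 0,"wy": 0,"wz": 0},
    {"hand": 20,"tx": 0,"ty": -0.8,"tz": 0,"wx": 0,"wy": 0,"wz": 0},
  ],
)

```text
time_s: 15.1
tcp_pos: [489.0, 1.2, 157.5]
ee_rot: [[0.957, 0.289, 0.001], [0.289, -0.957, -0.0], [0.001, 0.0, -1.0]]
wrist_force: [-0.1, 0.4, -1.4]
width: 0.381
grasp_force: 59.6
```

Call:
arm_command(
  rows=[
    {"hand": 20,"tx": 0,"ty": -0.8,"tz": 0,"wx": 0,"wy": 0,"wz": 0},
    {"hand": 20,"tx": 0,"ty": -0.8,"tz": 0,"wx": 0,"wy": 0,"wz": 0},
    {"hand": 20,"tx": 0,"ty": -0.8,"tz": 0,"wx": 0,"wy": 0,"wz": 0},
    {"hand": 20,"tx": 0,"ty": -0.8,"tz": 0,"wx": 0,"wy": 0,"wz": 0},
    {"hand": 20,"tx": 0,"ty": -0.8,"tz": 0,"wx": 0,"wy": 0,"wz": 0},
    {"hand": 20,"tx": 0,"ty": -0.8,"tz": 0,"wx": 0,"wy": 0,"wz": 0},
    {"hand": 20,"tx": 0,"ty": -0.8,"tz": 0,"wx": 0,"wy": 0,"wz": 0},
    {"hand": 20,"tx": 0,"ty": -0.8,"tz": 0,"wx": 0,"wy": 0,"wz": 0},
    {"hand": 20,"tx": 0,"ty": -0.8,"tz": 0,"wx": 0,"wy": 0,"wz": 0},
    {"hand": 20,"tx": 0,"ty": -0.7,"tz": 0,"wx": 0,"wy": 0,"wz": 0},
  ],
)

```text
time_s: 15.93
tcp_pos: [488.8, -236.4, 157.4]
ee_rot: [[0.958, 0.288, 0.001], [0.288, -0.958, -0.0], [0.0, 0.0, -1.0]]
wrist_force: [-0.4, -1.3, -0.7]
width: 0.381
grasp_force: 59.6
```

Call:
arm_command(
  rows=[
    {"hand": 20,"tx": -0.07,"ty": -0.6,"tz": 0,"wx": 0,"wy": 0,"wz": 0},
    {"hand": 20,"tx": 0,"ty": -0.5,"tz": -0.1,"wx": 0,"wy": 0,"wz": 0},
    {"hand": 20,"tx": 0,"ty": -0.4,"tz": -0.3,"wx": 0,"wy": 0,"wz": 0},
    {"hand": 20,"tx": 0,"ty": -0.2,"tz": -0.5,"wx": 0,"wy": 0,"wz": 0},
    {"hand": 20,"tx": 0,"ty": -0.12,"tz": -0.5,"wx": 0,"wy": 0,"wz": 0},
    {"hand": 20,"tx": 0,"ty": 0,"tz": -0.5,"wx": 0,"wy": 0,"wz": 0},
    {"hand": 20,"tx": 0,"ty": 0,"tz": -0.5,"wx": 0,"wy": 0,"wz": 0},
    {"hand": 20,"tx": 0,"ty": 0,"tz": -0.4,"wx": 0,"wy": 0,"wz": 0},
    {"hand": 20,"tx": 0,"ty": 0,"tz": -0.2,"wx": 0,"wy": 0,"wz": 0},
    {"hand": 20,"tx": 0,"ty": 0,"tz": 0,"wx": 0,"wy": 0,"wz": 0},
  ],
)

```text
time_s: 16.77
tcp_pos: [486.2, -288.5, 64.8]
ee_rot: [[0.957, 0.289, -0.002], [0.289, -0.957, 0.002], [-0.002, -0.002, -1.0]]
wrist_force: [-0.6, -0.5, -2.0]
width: 0.38
grasp_force: 59.6
```

```bash
python3 - <<'E'
from h import *
C={n:optics.camera(n) for n in("side","top")}
cv2.imwrite("pics/s4.png",np.hstack([cv2.resize(C["side"]["img"][110:210,220:340],None,fx=3.3,fy=3.3,interpolation=3),cv2.resize(C["top"]["img"][180:280,340:460],None,fx=3.3,fy=3.3,interpolation=3)]))
print(sensors.get_state()["tcp_pos"])
E
```

```text
[ 487.33050511 -289.24586703   66.8067895 ]
```

View pics/s4.png

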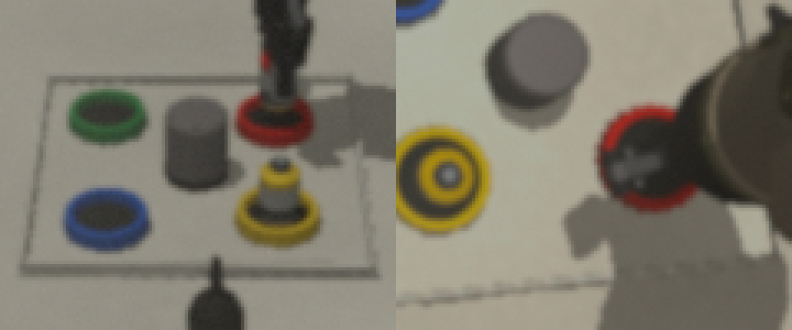

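Red is centred over the red cup, at left crop (277,108). Yellow stands level in its cup. I lower red.

Call:
arm_command(
  rows=[
    {"hand": 20,"tx": 0,"ty": 0,"tz": -0.2,"wx": 0,"wy": 0,"wz": 0},
    {"hand": 20,"tx": 0,"ty": 0,"tz": -0.2,"wx": 0,"wy": 0,"wz": 0},
    {"hand": 20,"tx": 0,"ty": 0,"tz": -0.1,"wx": 0,"wy": 0,"wz": 0},
    {"hand": 20,"tx": 0,"ty": 0,"tz": -0.1,"wx": 0,"wy": 0,"wz": 0},
    {"hand": 20,"tx": 0,"ty": 0,"tz": -0.05,"wx": 0,"wy": 0,"wz": 0},
    {"hand": 20,"tx": 0,"ty": 0,"tz": -0.04,"wx": 0,"wy": 0,"wz": 0},
    {"hand": 20,"tx": 0,"ty": 0,"tz": -0.03,"wx": 0,"wy": 0,"wz": 0},
    {"hand": 20,"tx": 0,"ty": 0,"tz": -0.02,"wx": 0,"wy": 0,"wz": 0},
    {"hand": 20,"tx": 0,"ty": 0,"tz": -0.02,"wx": 0,"wy": 0,"wz": 0},
    {"hand": 20,"tx": 0,"ty": 0,"tz": 0,"wx": 0,"wy": 0,"wz": 0},
  ],
)

```text
time_s: 17.7
tcp_pos: [487.2, -289.4, 44.0]
ee_rot: [[0.957, 0.289, 0.0], [0.289, -0.957, -0.0], [0.0, 0.0, -1.0]]
wrist_force: [-0.2, 0.1, 0.6]
width: 0.379
grasp_force: 59.7
```

Call:
arm_command(
  rows=[
    {"hand": 20,"tx": 0,"ty": 0,"tz": -0.01,"wx": 0,"wy": 0,"wz": 0},
    {"hand": 20,"tx": 0,"ty": 0,"tz": 0,"wx": 0,"wy": 0,"wz": 0},
  ],
)

```text
time_s: 17.87
tcp_pos: [487.2, -289.4, 44.0]
ee_rot: [[0.957, 0.289, 0.0], [0.289, -0.957, -0.0], [0.0, 0.0, -1.0]]
wrist_force: [-2.3, 1.2, 4.5]
width: 0.381
grasp_force: 59.8
```

Call:
arm_command(
  rows=[
    {"hand": 34,"tx": 0,"ty": 0,"tz": 0,"wx": 0,"wy": 0,"wz": 0},
    {"hand": 36,"tx": 0,"ty": 0,"tz": 0,"wx": 0,"wy": 0,"wz": 0},
    {"hand": 40,"tx": 0,"ty": 0,"tz": 0,"wx": 0,"wy": 0,"wz": 0},
    {"hand": 45,"tx": 0,"ty": 0,"tz": 0,"wx": 0,"wy": 0,"wz": 0},
    {"hand": 52,"tx": 0,"ty": 0,"tz": 0,"wx": 0,"wy": 0,"wz": 0},
    {"hand": 60,"tx": 0,"ty": 0,"tz": 0,"wx": 0,"wy": 0,"wz": 0},
    {"hand": 65,"tx": 0,"ty": 0,"tz": 0,"wx": 0,"wy": 0,"wz": 0},
    {"hand": 65,"tx": 0,"ty": 0,"tz": 0.2,"wx": 0,"wy": 0,"wz": 0},
    {"hand": 65,"tx": 0,"ty": 0,"tz": 0.4,"wx": 0,"wy": 0,"wz": 0},
    {"hand": 65,"tx": 0,"ty": 0,"tz": 0.6,"wx": 0,"wy": 0,"wz": 0},
  ],
)

```text
time_s: 18.7
tcp_pos: [486.2, -288.9, 79.3]
ee_rot: [[0.957, 0.289, -0.002], [0.289, -0.957, 0.001], [-0.002, -0.002, -1.0]]
wrist_force: [0.1, 0.3, -0.1]
width: 0.761
grasp_force: 0.0
```

Call:
arm_command(
  rows=[
    {"hand": 65,"tx": 0,"ty": 0,"tz": 0.8,"wx": 0,"wy": 0,"wz": 0},
    {"hand": 65,"tx": 0,"ty": 0.4,"tz": 0.8,"wx": 0,"wy": 0,"wz": 0},
    {"hand": 65,"tx": 0,"ty": 0.8,"tz": 0.4,"wx": 0,"wy": 0,"wz": 0},
    {"hand": 65,"tx": 0.2,"ty": 1,"tz": 0,"wx": 0,"wy": 0,"wz": 0},
    {"hand": 65,"tx": 0.3,"ty": 1,"tz": 0,"wx": 0,"wy": 0,"wz": 0},
    {"hand": 65,"tx": 0.3,"ty": 1,"tz": 0,"wx": 0,"wy": 0,"wz": 0},
    {"hand": 65,"tx": 0.3,"ty": 1,"tz": 0,"wx": 0,"wy": 0,"wz": 0},
    {"hand": 65,"tx": 0.3,"ty": 1,"tz": 0,"wx": 0,"wy": 0,"wz": 0},
    {"hand": 65,"tx": 0.3,"ty": 1,"tz": 0,"wx": 0,"wy": 0,"wz": 0},
    {"hand": 65,"tx": 0.3,"ty": 1,"tz": 0,"wx": 0,"wy": 0,"wz": 0},
  ],
)

```text
time_s: 19.53
tcp_pos: [547.6, -42.0, 141.0]
ee_rot: [[0.957, 0.289, 0.002], [0.289, -0.957, -0.0], [0.001, 0.001, -1.0]]
wrist_force: [-0.2, 0.7, -0.4]
width: 0.757
grasp_force: 0.0
```

Call:
arm_command(
  rows=[
    {"hand": 65,"tx": 0.35,"ty": 0.9,"tz": 0,"wx": 0,"wy": 0,"wz": 0},
    {"hand": 65,"tx": 0.35,"ty": 0.9,"tz": 0,"wx": 0,"wy": 0,"wz": 0},
    {"hand": 65,"tx": 0.35,"ty": 0.9,"tz": 0,"wx": 0,"wy": 0,"wz": 0},
    {"hand": 65,"tx": 0.35,"ty": 0.9,"tz": 0,"wx": 0,"wy": 0,"wz": 0},
    {"hand": 65,"tx": 0.35,"ty": 0.9,"tz": -0.1,"wx": 0,"wy": 0,"wz": 0},
    {"hand": 65,"tx": 0.3,"ty": 0.9,"tz": -0.2,"wx": 0,"wy": 0,"wz": 0},
    {"hand": 65,"tx": 0.2,"ty": 0.7,"tz": -0.3,"wx": 0,"wy": 0,"wz": 0},
    {"hand": 65,"tx": 0.1,"ty": 0.4,"tz": -0.3,"wx": 0,"wy": 0,"wz": 0},
    {"hand": 65,"tx": 0.1,"ty": 0.2,"tz": -0.3,"wx": 0,"wy": 0,"wz": 0},
    {"hand": 65,"tx": 0,"ty": 0,"tz": -0.2,"wx": 0,"wy": 0,"wz": 0},
  ],
)

```text
time_s: 20.37
tcp_pos: [620.3, 158.5, 96.6]
ee_rot: [[0.957, 0.29, -0.001], [0.29, -0.957, 0.0], [-0.001, -0.0, -1.0]]
wrist_force: [-1.3, -1.0, 0.5]
width: 0.765
grasp_force: 0.0
```

```bash
python3 - <<'E'
from h import *
C={n:optics.camera(n) for n in("side","top")}
cv2.imwrite("pics/s5.png",np.hstack([cv2.resize(C["side"]["img"][120:330,200:310],None,fx=2.8,fy=2.8,interpolation=3),cv2.resize(C["top"]["img"][140:250,370:460],(480,588),interpolation=3)]))
print(sensors.get_state()["tcp_pos"])
for k,c in(("canister","red"),("canister","green"),("objective","blue"),):
    print(k,c,measure(C,k,c)[2])
E
```

```text
[619.86428325 155.51071503  95.93550992]
canister red [array([ 488.48531221, -306.98556273]), array([ 487.31891658, -289.49609635])]
canister green [array([ 635.28294748, -282.38026625]), array([ 633.7021937 , -276.91581269])]Traceback (most recent call last):
  File "<stdin>", line 6, in <module>
  File "h.py", line 39, in measure
    full=least_squares(res,[g[0],g[1],5.],diff_step=[1e-3,1e-3,.05])
    return func(*args, **kwargs)
    vector_fun = VectorFunction(
        fun_wrapped,
    ...<6 lines>...
        workers=workers
    )
    self._update_fun()
    ~~~~~~~~~~~~~~~~^^
    self.f = self.fun_wrapped(xp_copy(self.x))
             ~~~~~~~~~~~~~~~~^^^^^^^^^^^^^^^^^
    return np.atleast_1d(self.fun(x))
                         ~~~~~~~~^^^
    return self.f(x, *self.args, **self.kwargs)
           ~~~~~~^^^^^^^^^^^^^^^^^^^^^^^^^^^^^^
  File "h.py", line 37, in res
    def res(p,use=(0,1)): return np.concatenate([hullc([proj(cams[i],q) for q in MODEL[kind]+p])-obs[i][0] for i in use])
                                                                                                 ~~~~~~^^^
TypeError: 'NoneType' object is not subscriptable
```

View pics/s5.png

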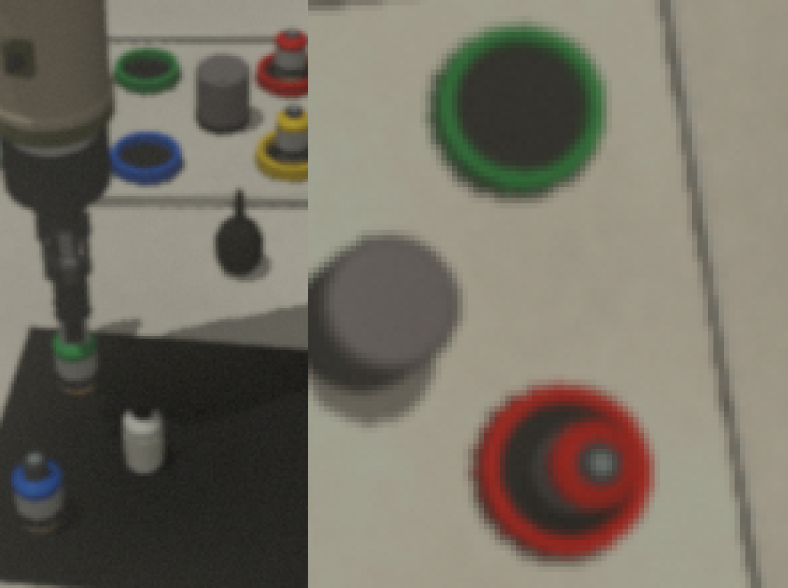

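Red stands upright in its cup, at right crop (600,463). The arm blocks the top view of blue, hence the error. The gripper is over green at left crop (75,350), so I descend and grip.

Call:
arm_command(
  rows=[
    {"hand": 65,"tx": 0,"ty": 0,"tz": -0.3,"wx": 0,"wy": 0,"wz": 0},
    {"hand": 65,"tx": 0,"ty": 0,"tz": -0.4,"wx": 0,"wy": 0,"wz": 0},
    {"hand": 65,"tx": 0,"ty": 0,"tz": -0.4,"wx": 0,"wy": 0,"wz": 0},
    {"hand": 65,"tx": 0,"ty": 0,"tz": -0.4,"wx": 0,"wy": 0,"wz": 0},
    {"hand": 65,"tx": 0,"ty": 0,"tz": -0.3,"wx": 0,"wy": 0,"wz": 0},
    {"hand": 65,"tx": 0,"ty": 0,"tz": -0.2,"wx": 0,"wy": 0,"wz": 0},
    {"hand": 60,"tx": 0,"ty": 0,"tz": -0.04,"wx": 0,"wy": 0,"wz": 0},
    {"hand": 55,"tx": 0,"ty": 0,"tz": 0,"wx": 0,"wy": 0,"wz": 0},
    {"hand": 50,"tx": 0,"ty": 0,"tz": 0,"wx": 0,"wy": 0,"wz": 0},
    {"hand": 45,"tx": 0,"ty": 0,"tz": 0,"wx": 0,"wy": 0,"wz": 0},
  ],
)

```text
time_s: 21.3
tcp_pos: [621.0, 157.9, 37.0]
ee_rot: [[0.957, 0.289, 0.001], [0.289, -0.957, 0.0], [0.001, -0.0, -1.0]]
wrist_force: [-1.0, -0.9, 1.0]
width: 0.529
grasp_force: 0.0
```

Call:
arm_command(
  rows=[
    {"hand": 42,"tx": 0,"ty": 0,"tz": 0,"wx": 0,"wy": 0,"wz": 0},
    {"hand": 40,"tx": 0,"ty": 0,"tz": 0,"wx": 0,"wy": 0,"wz": 0},
    {"hand": 38,"tx": 0,"ty": 0,"tz": 0,"wx": 0,"wy": 0,"wz": 0},
    {"hand": 36,"tx": 0,"ty": 0,"tz": 0,"wx": 0,"wy": 0,"wz": 0},
    {"hand": 34,"tx": 0,"ty": 0,"tz": 0,"wx": 0,"wy": 0,"wz": 0},
    {"hand": 30,"tx": 0,"ty": 0,"tz": 0,"wx": 0,"wy": 0,"wz": 0},
    {"hand": 25,"tx": 0,"ty": 0,"tz": 0,"wx": 0,"wy": 0,"wz": 0},
    {"hand": 20,"tx": 0,"ty": 0,"tz": 0,"wx": 0,"wy": 0,"wz": 0},
  ],
)

```text
time_s: 21.97
tcp_pos: [620.9, 157.6, 36.6]
ee_rot: [[0.957, 0.289, 0.001], [0.289, -0.957, 0.0], [0.001, 0.0, -1.0]]
wrist_force: [0.3, -0.2, 3.6]
width: 0.381
grasp_force: 59.5
```

Call:
arm_command(
  rows=[
    {"hand": 20,"tx": 0,"ty": 0,"tz": 0.1,"wx": 0,"wy": 0,"wz": 0},
    {"hand": 20,"tx": 0,"ty": 0,"tz": 0.2,"wx": 0,"wy": 0,"wz": 0},
    {"hand": 20,"tx": 0,"ty": 0,"tz": 0.4,"wx": 0,"wy": 0,"wz": 0},
    {"hand": 20,"tx": 0,"ty": 0,"tz": 0.5,"wx": 0,"wy": 0,"wz": 0},
    {"hand": 20,"tx": 0,"ty": -0.1,"tz": 0.6,"wx": 0,"wy": 0,"wz": 0},
    {"hand": 20,"tx": 0,"ty": -0.2,"tz": 0.6,"wx": 0,"wy": 0,"wz": 0},
    {"hand": 20,"tx": 0,"ty": -0.3,"tz": 0.6,"wx": 0,"wy": 0,"wz": 0},
    {"hand": 20,"tx": 0,"ty": -0.4,"tz": 0.5,"wx": 0,"wy": 0,"wz": 0},
    {"hand": 20,"tx": 0,"ty": -0.5,"tz": 0.3,"wx": 0,"wy": 0,"wz": 0},
    {"hand": 20,"tx": 0,"ty": -0.6,"tz": 0.2,"wx": 0,"wy": 0,"wz": 0},
  ],
)

```text
time_s: 22.8
tcp_pos: [621.0, 94.8, 158.8]
ee_rot: [[0.957, 0.29, 0.003], [0.29, -0.957, 0.001], [0.003, -0.0, -1.0]]
wrist_force: [-0.1, -0.6, -1.6]
width: 0.38
grasp_force: 59.6
```

Call:
arm_command(
  rows=[
    {"hand": 20,"tx": 0.04,"ty": -0.7,"tz": 0,"wx": 0,"wy": 0,"wz": 0},
    {"hand": 20,"tx": 0.05,"ty": -0.8,"tz": 0,"wx": 0,"wy": 0,"wz": 0},
    {"hand": 20,"tx": 0.05,"ty": -0.8,"tz": 0,"wx": 0,"wy": 0,"wz": 0},
    {"hand": 20,"tx": 0.05,"ty": -0.8,"tz": 0,"wx": 0,"wy": 0,"wz": 0},
    {"hand": 20,"tx": 0.05,"ty": -0.8,"tz": 0,"wx": 0,"wy": 0,"wz": 0},
    {"hand": 20,"tx": 0.05,"ty": -0.8,"tz": 0,"wx": 0,"wy": 0,"wz": 0},
    {"hand": 20,"tx": 0.05,"ty": -0.8,"tz": 0,"wx": 0,"wy": 0,"wz": 0},
    {"hand": 20,"tx": 0.05,"ty": -0.8,"tz": 0,"wx": 0,"wy": 0,"wz": 0},
    {"hand": 20,"tx": 0.05,"ty": -0.8,"tz": 0,"wx": 0,"wy": 0,"wz": 0},
    {"hand": 20,"tx": 0,"ty": -0.8,"tz": 0,"wx": 0,"wy": 0,"wz": 0},
  ],
)

```text
time_s: 23.63
tcp_pos: [633.5, -144.2, 157.0]
ee_rot: [[0.958, 0.288, 0.0], [0.288, -0.958, -0.0], [0.0, 0.0, -1.0]]
wrist_force: [0.7, -0.3, -1.0]
width: 0.385
grasp_force: 59.6
```

Call:
arm_command(
  rows=[
    {"hand": 20,"tx": 0,"ty": -0.8,"tz": 0,"wx": 0,"wy": 0,"wz": 0},
    {"hand": 20,"tx": 0,"ty": -0.8,"tz": 0,"wx": 0,"wy": 0,"wz": 0},
    {"hand": 20,"tx": 0,"ty": -0.7,"tz": 0,"wx": 0,"wy": 0,"wz": 0},
    {"hand": 20,"tx": 0,"ty": -0.6,"tz": 0,"wx": 0,"wy": 0,"wz": 0},
    {"hand": 20,"tx": 0,"ty": -0.5,"tz": 0,"wx": 0,"wy": 0,"wz": 0},
    {"hand": 20,"tx": 0,"ty": -0.4,"tz": 0,"wx": 0,"wy": 0,"wz": 0},
    {"hand": 20,"tx": 0,"ty": -0.3,"tz": -0.1,"wx": 0,"wy": 0,"wz": 0},
    {"hand": 20,"tx": 0,"ty": -0.2,"tz": -0.2,"wx": 0,"wy": 0,"wz": 0},
    {"hand": 20,"tx": 0,"ty": -0.1,"tz": -0.3,"wx": 0,"wy": 0,"wz": 0},
    {"hand": 20,"tx": 0,"ty": -0.09,"tz": -0.4,"wx": 0,"wy": 0,"wz": 0},
  ],
)

```text
time_s: 24.47
tcp_pos: [634.2, -276.5, 125.8]
ee_rot: [[0.957, 0.29, 0.001], [0.29, -0.957, 0.0], [0.001, -0.0, -1.0]]
wrist_force: [1.0, 0.4, -1.5]
width: 0.382
grasp_force: 59.6
```

Call:
arm_command(
  rows=[
    {"hand": 20,"tx": 0,"ty": 0,"tz": -0.5,"wx": 0,"wy": 0,"wz": 0},
    {"hand": 20,"tx": 0,"ty": 0,"tz": -0.5,"wx": 0,"wy": 0,"wz": 0},
    {"hand": 20,"tx": 0,"ty": 0,"tz": -0.4,"wx": 0,"wy": 0,"wz": 0},
    {"hand": 20,"tx": 0,"ty": 0,"tz": -0.3,"wx": 0,"wy": 0,"wz": 0},
    {"hand": 20,"tx": 0,"ty": 0,"tz": -0.2,"wx": 0,"wy": 0,"wz": 0},
    {"hand": 20,"tx": 0,"ty": 0,"tz": -0.1,"wx": 0,"wy": 0,"wz": 0},
    {"hand": 20,"tx": 0,"ty": 0,"tz": 0,"wx": 0,"wy": 0,"wz": 0},
  ],
)

```text
time_s: 25.05
tcp_pos: [633.6, -276.8, 65.6]
ee_rot: [[0.957, 0.289, -0.001], [0.289, -0.957, 0.0], [-0.0, -0.001, -1.0]]
wrist_force: [-0.8, -0.3, -0.9]
width: 0.38
grasp_force: 59.6
```

```bash
python3 - <<'E'
from h import *
C={n:optics.camera(n) for n in("side","top")}
cv2.imwrite("pics/s6.png",np.hstack([cv2.resize(C["side"]["img"][110:210,220:340],None,fx=3.3,fy=3.3,interpolation=3),cv2.resize(C["top"]["img"][130:230,340:460],None,fx=3.3,fy=3.3,interpolation=3)]))
print(sensors.get_state()["tcp_pos"])
E
```

```text
[ 634.18931083 -277.11723793   66.90788018]
```

View pics/s6.png

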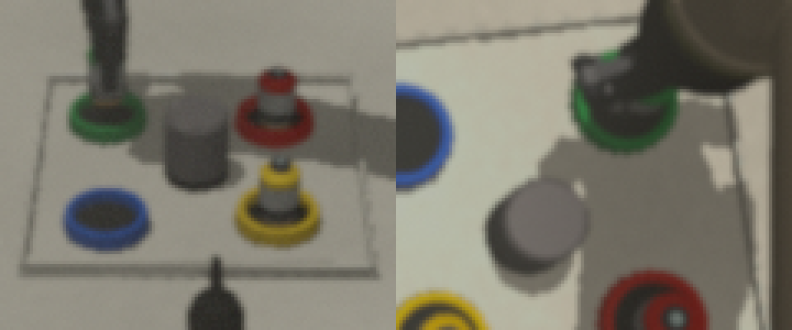

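Green is centred over the green cup, at left crop (107,103), so I lower it.

Call:
arm_command(
  rows=[
    {"hand": 20,"tx": 0,"ty": 0,"tz": -0.2,"wx": 0,"wy": 0,"wz": 0},
    {"hand": 20,"tx": 0,"ty": 0,"tz": -0.2,"wx": 0,"wy": 0,"wz": 0},
    {"hand": 20,"tx": 0,"ty": 0,"tz": -0.1,"wx": 0,"wy": 0,"wz": 0},
    {"hand": 20,"tx": 0,"ty": 0,"tz": -0.1,"wx": 0,"wy": 0,"wz": 0},
    {"hand": 20,"tx": 0,"ty": 0,"tz": -0.05,"wx": 0,"wy": 0,"wz": 0},
    {"hand": 20,"tx": 0,"ty": 0,"tz": -0.04,"wx": 0,"wy": 0,"wz": 0},
    {"hand": 20,"tx": 0,"ty": 0,"tz": -0.03,"wx": 0,"wy": 0,"wz": 0},
    {"hand": 20,"tx": 0,"ty": 0,"tz": -0.02,"wx": 0,"wy": 0,"wz": 0},
    {"hand": 20,"tx": 0,"ty": 0,"tz": -0.02,"wx": 0,"wy": 0,"wz": 0},
    {"hand": 20,"tx": 0,"ty": 0,"tz": 0,"wx": 0,"wy": 0,"wz": 0},
  ],
)

```text
time_s: 25.98
tcp_pos: [633.9, -277.1, 43.7]
ee_rot: [[0.957, 0.289, 0.0], [0.289, -0.957, -0.0], [0.0, 0.0, -1.0]]
wrist_force: [-0.1, 0.3, -1.1]
width: 0.38
grasp_force: 59.6
```

Call:
arm_command(
  rows=[
    {"hand": 20,"tx": 0,"ty": 0,"tz": -0.01,"wx": 0,"wy": 0,"wz": 0},
    {"hand": 20,"tx": 0,"ty": 0,"tz": 0,"wx": 0,"wy": 0,"wz": 0},
  ],
)

```text
time_s: 26.15
tcp_pos: [633.9, -277.1, 43.7]
ee_rot: [[0.957, 0.289, 0.001], [0.289, -0.957, -0.0], [0.0, 0.0, -1.0]]
wrist_force: [-1.6, 0.9, 2.0]
width: 0.38
grasp_force: 59.7
```

Call:
arm_command(
  rows=[
    {"hand": 34,"tx": 0,"ty": 0,"tz": 0,"wx": 0,"wy": 0,"wz": 0},
    {"hand": 36,"tx": 0,"ty": 0,"tz": 0,"wx": 0,"wy": 0,"wz": 0},
    {"hand": 40,"tx": 0,"ty": 0,"tz": 0,"wx": 0,"wy": 0,"wz": 0},
    {"hand": 45,"tx": 0,"ty": 0,"tz": 0,"wx": 0,"wy": 0,"wz": 0},
    {"hand": 52,"tx": 0,"ty": 0,"tz": 0,"wx": 0,"wy": 0,"wz": 0},
    {"hand": 60,"tx": 0,"ty": 0,"tz": 0,"wx": 0,"wy": 0,"wz": 0},
    {"hand": 65,"tx": 0,"ty": 0,"tz": 0,"wx": 0,"wy": 0,"wz": 0},
    {"hand": 65,"tx": 0,"ty": 0,"tz": 0.2,"wx": 0,"wy": 0,"wz": 0},
    {"hand": 65,"tx": 0,"ty": 0,"tz": 0.4,"wx": 0,"wy": 0,"wz": 0},
    {"hand": 65,"tx": 0,"ty": 0,"tz": 0.6,"wx": 0,"wy": 0,"wz": 0},
  ],
)

```text
time_s: 26.98
tcp_pos: [632.8, -276.8, 78.7]
ee_rot: [[0.957, 0.289, -0.002], [0.289, -0.957, 0.001], [-0.002, -0.002, -1.0]]
wrist_force: [-1.3, 1.5, 0.7]
width: 0.757
grasp_force: 0.0
```

Call:
arm_command(
  rows=[
    {"hand": 65,"tx": 0,"ty": 0,"tz": 0.8,"wx": 0,"wy": 0,"wz": 0},
    {"hand": 65,"tx": 0,"ty": 0.4,"tz": 0.8,"wx": 0,"wy": 0,"wz": 0},
    {"hand": 65,"tx": 0,"ty": 0.8,"tz": 0.4,"wx": 0,"wy": 0,"wz": 0},
    {"hand": 65,"tx": 0,"ty": 1,"tz": 0,"wx": 0,"wy": 0,"wz": 0},
    {"hand": 65,"tx": 0,"ty": 1,"tz": 0,"wx": 0,"wy": 0,"wz": 0},
    {"hand": 65,"tx": 0,"ty": 1,"tz": 0,"wx": 0,"wy": 0,"wz": 0},
    {"hand": 65,"tx": 0,"ty": 1,"tz": 0,"wx": 0,"wy": 0,"wz": 0},
    {"hand": 65,"tx": 0,"ty": 1,"tz": 0,"wx": 0,"wy": 0,"wz": 0},
    {"hand": 65,"tx": 0,"ty": 1,"tz": 0,"wx": 0,"wy": 0,"wz": 0},
    {"hand": 65,"tx": 0,"ty": 1,"tz": 0,"wx": 0,"wy": 0,"wz": 0},
  ],
)

```text
time_s: 27.82
tcp_pos: [634.0, -29.6, 140.8]
ee_rot: [[0.957, 0.289, 0.002], [0.289, -0.957, -0.0], [0.002, 0.001, -1.0]]
wrist_force: [0.3, 0.8, -0.6]
width: 0.759
grasp_force: 0.0
```

Call:
arm_command(
  rows=[
    {"hand": 65,"tx": -0.05,"ty": 1,"tz": 0,"wx": 0,"wy": 0,"wz": 0},
    {"hand": 65,"tx": -0.05,"ty": 1,"tz": 0,"wx": 0,"wy": 0,"wz": 0},
    {"hand": 65,"tx": -0.05,"ty": 1,"tz": 0,"wx": 0,"wy": 0,"wz": 0},
    {"hand": 65,"tx": -0.05,"ty": 1,"tz": 0,"wx": 0,"wy": 0,"wz": 0},
    {"hand": 65,"tx": -0.05,"ty": 1,"tz": 0,"wx": 0,"wy": 0,"wz": 0},
    {"hand": 65,"tx": -0.05,"ty": 1,"tz": 0,"wx": 0,"wy": 0,"wz": 0},
    {"hand": 65,"tx": -0.05,"ty": 1,"tz": 0,"wx": 0,"wy": 0,"wz": 0},
    {"hand": 65,"tx": -0.05,"ty": 1,"tz": 0,"wx": 0,"wy": 0,"wz": 0},
    {"hand": 65,"tx": -0.05,"ty": 0.9,"tz": 0,"wx": 0,"wy": 0,"wz": 0},
    {"hand": 65,"tx": 0,"ty": 0.8,"tz": 0,"wx": 0,"wy": 0,"wz": 0},
  ],
)

```text
time_s: 28.65
tcp_pos: [619.8, 262.6, 140.8]
ee_rot: [[0.957, 0.29, 0.001], [0.29, -0.957, 0.001], [0.002, -0.001, -1.0]]
wrist_force: [-0.8, 0.1, -1.1]
width: 0.758
grasp_force: 0.0
```

Call:
arm_command(
  rows=[
    {"hand": 65,"tx": 0,"ty": 0.5,"tz": 0,"wx": 0,"wy": 0,"wz": 0},
    {"hand": 65,"tx": 0,"ty": 0.3,"tz": -0.2,"wx": 0,"wy": 0,"wz": 0},
    {"hand": 65,"tx": 0,"ty": 0.2,"tz": -0.3,"wx": 0,"wy": 0,"wz": 0},
    {"hand": 65,"tx": 0,"ty": 0.07,"tz": -0.3,"wx": 0,"wy": 0,"wz": 0},
    {"hand": 65,"tx": 0,"ty": 0,"tz": -0.3,"wx": 0,"wy": 0,"wz": 0},
    {"hand": 65,"tx": 0,"ty": 0,"tz": -0.2,"wx": 0,"wy": 0,"wz": 0},
    {"hand": 65,"tx": 0,"ty": 0,"tz": -0.1,"wx": 0,"wy": 0,"wz": 0},
    {"hand": 65,"tx": 0,"ty": 0,"tz": 0,"wx": 0,"wy": 0,"wz": 0},
  ],
)

```text
time_s: 29.32
tcp_pos: [620.2, 290.3, 95.7]
ee_rot: [[0.958, 0.287, -0.002], [0.287, -0.958, -0.001], [-0.002, 0.001, -1.0]]
wrist_force: [0.6, -0.3, -0.2]
width: 0.76
grasp_force: 0.0
```

```bash
python3 - <<'E'
from h import *
C={n:optics.camera(n) for n in("side","top")}
cv2.imwrite("pics/s7.png",np.hstack([cv2.resize(C["side"]["img"][120:330,180:310],None,fx=2.8,fy=2.8,interpolation=3),cv2.resize(C["top"]["img"][130:250,320:450],(420,588),interpolation=3)]))
print(sensors.get_state()["tcp_pos"])
E
```

```text
[620.56076401 291.33135765  97.24295534]
```

View pics/s7.png

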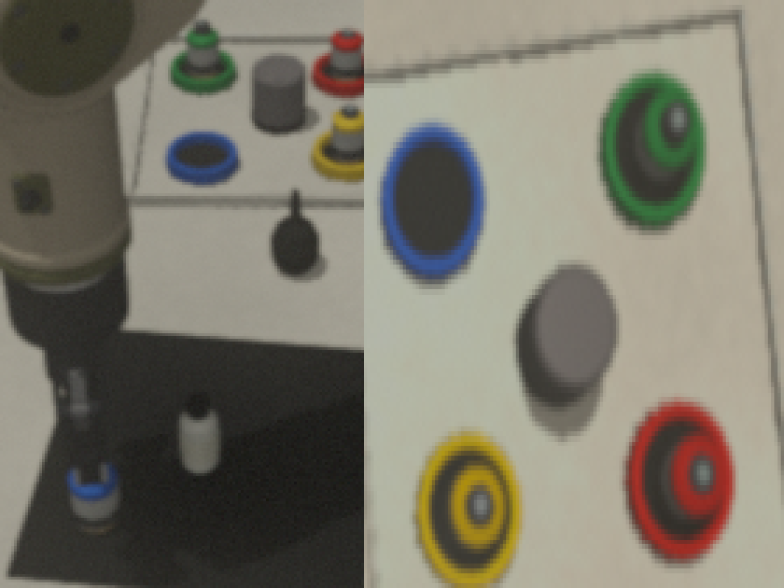

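Green, red and yellow stand upright in their cups. The gripper is over blue at left crop (93,485), with the oil bottle clear at (198,430).

Call:
arm_command(
  rows=[
    {"hand": 65,"tx": 0,"ty": 0,"tz": -0.3,"wx": 0,"wy": 0,"wz": 0},
    {"hand": 65,"tx": 0,"ty": 0,"tz": -0.4,"wx": 0,"wy": 0,"wz": 0},
    {"hand": 65,"tx": 0,"ty": 0,"tz": -0.4,"wx": 0,"wy": 0,"wz": 0},
    {"hand": 65,"tx": 0,"ty": 0,"tz": -0.4,"wx": 0,"wy": 0,"wz": 0},
    {"hand": 65,"tx": 0,"ty": 0,"tz": -0.3,"wx": 0,"wy": 0,"wz": 0},
    {"hand": 65,"tx": 0,"ty": 0,"tz": -0.2,"wx": 0,"wy": 0,"wz": 0},
    {"hand": 60,"tx": 0,"ty": 0,"tz": -0.02,"wx": 0,"wy": 0,"wz": 0},
    {"hand": 55,"tx": 0,"ty": 0,"tz": 0,"wx": 0,"wy": 0,"wz": 0},
    {"hand": 50,"tx": 0,"ty": 0,"tz": 0,"wx": 0,"wy": 0,"wz": 0},
    {"hand": 45,"tx": 0,"ty": 0,"tz": 0,"wx": 0,"wy": 0,"wz": 0},
  ],
)

```text
time_s: 30.25
tcp_pos: [620.7, 292.4, 37.4]
ee_rot: [[0.957, 0.289, 0.001], [0.289, -0.957, 0.001], [0.001, -0.0, -1.0]]
wrist_force: [0.2, -0.4, 0.1]
width: 0.527
grasp_force: 0.0
```

Call:
arm_command(
  rows=[
    {"hand": 42,"tx": 0,"ty": 0,"tz": 0,"wx": 0,"wy": 0,"wz": 0},
    {"hand": 40,"tx": 0,"ty": 0,"tz": 0,"wx": 0,"wy": 0,"wz": 0},
    {"hand": 38,"tx": 0,"ty": 0,"tz": 0,"wx": 0,"wy": 0,"wz": 0},
    {"hand": 36,"tx": 0,"ty": 0,"tz": 0,"wx": 0,"wy": 0,"wz": 0},
    {"hand": 34,"tx": 0,"ty": 0,"tz": 0,"wx": 0,"wy": 0,"wz": 0},
    {"hand": 30,"tx": 0,"ty": 0,"tz": 0,"wx": 0,"wy": 0,"wz": 0},
    {"hand": 25,"tx": 0,"ty": 0,"tz": 0,"wx": 0,"wy": 0,"wz": 0},
    {"hand": 20,"tx": 0,"ty": 0,"tz": 0,"wx": 0,"wy": 0,"wz": 0},
  ],
)

```text
time_s: 30.92
tcp_pos: [620.4, 292.3, 37.0]
ee_rot: [[0.957, 0.289, 0.001], [0.289, -0.957, 0.001], [0.001, -0.0, -1.0]]
wrist_force: [-1.5, 0.7, 3.7]
width: 0.382
grasp_force: 59.6
```

Call:
arm_command(
  rows=[
    {"hand": 20,"tx": 0,"ty": 0,"tz": 0.1,"wx": 0,"wy": 0,"wz": 0},
    {"hand": 20,"tx": 0,"ty": 0,"tz": 0.2,"wx": 0,"wy": 0,"wz": 0},
    {"hand": 20,"tx": 0,"ty": 0,"tz": 0.4,"wx": 0,"wy": 0,"wz": 0},
    {"hand": 20,"tx": 0,"ty": 0,"tz": 0.5,"wx": 0,"wy": 0,"wz": 0},
    {"hand": 20,"tx": 0,"ty": -0.1,"tz": 0.6,"wx": 0,"wy": 0,"wz": 0},
    {"hand": 20,"tx": 0,"ty": -0.2,"tz": 0.6,"wx": 0,"wy": 0,"wz": 0},
    {"hand": 20,"tx": 0,"ty": -0.3,"tz": 0.6,"wx": 0,"wy": 0,"wz": 0},
    {"hand": 20,"tx": 0,"ty": -0.4,"tz": 0.5,"wx": 0,"wy": 0,"wz": 0},
    {"hand": 20,"tx": 0,"ty": -0.5,"tz": 0.3,"wx": 0,"wy": 0,"wz": 0},
    {"hand": 20,"tx": 0,"ty": -0.6,"tz": 0.2,"wx": 0,"wy": 0,"wz": 0},
  ],
)

```text
time_s: 31.75
tcp_pos: [620.5, 228.7, 158.5]
ee_rot: [[0.957, 0.29, 0.002], [0.29, -0.957, 0.001], [0.002, -0.0, -1.0]]
wrist_force: [0.3, 0.2, -1.9]
width: 0.38
grasp_force: 59.6
```

Call:
arm_command(
  rows=[
    {"hand": 20,"tx": -0.04,"ty": -0.7,"tz": 0,"wx": 0,"wy": 0,"wz": 0},
    {"hand": 20,"tx": -0.03,"ty": -0.8,"tz": 0,"wx": 0,"wy": 0,"wz": 0},
    {"hand": 20,"tx": -0.03,"ty": -0.8,"tz": 0,"wx": 0,"wy": 0,"wz": 0},
    {"hand": 20,"tx": -0.03,"ty": -0.8,"tz": 0,"wx": 0,"wy": 0,"wz": 0},
    {"hand": 20,"tx": -0.03,"ty": -0.8,"tz": 0,"wx": 0,"wy": 0,"wz": 0},
    {"hand": 20,"tx": -0.03,"ty": -0.8,"tz": 0,"wx": 0,"wy": 0,"wz": 0},
    {"hand": 20,"tx": -0.03,"ty": -0.8,"tz": 0,"wx": 0,"wy": 0,"wz": 0},
    {"hand": 20,"tx": -0.03,"ty": -0.8,"tz": 0,"wx": 0,"wy": 0,"wz": 0},
    {"hand": 20,"tx": -0.03,"ty": -0.8,"tz": 0,"wx": 0,"wy": 0,"wz": 0},
    {"hand": 20,"tx": -0.03,"ty": -0.8,"tz": 0,"wx": 0,"wy": 0,"wz": 0},
  ],
)

```text
time_s: 32.58
tcp_pos: [610.2, -10.6, 156.6]
ee_rot: [[0.958, 0.287, -0.001], [0.287, -0.958, -0.0], [-0.001, 0.0, -1.0]]
wrist_force: [0.9, -0.2, -2.2]
width: 0.382
grasp_force: 59.6
```

Call:
arm_command(
  rows=[
    {"hand": 20,"tx": 0,"ty": -0.8,"tz": 0,"wx": 0,"wy": 0,"wz": 0},
    {"hand": 20,"tx": 0,"ty": -0.7,"tz": 0,"wx": 0,"wy": 0,"wz": 0},
    {"hand": 20,"tx": 0,"ty": -0.6,"tz": 0,"wx": 0,"wy": 0,"wz": 0},
    {"hand": 20,"tx": 0,"ty": -0.5,"tz": 0,"wx": 0,"wy": 0,"wz": 0},
    {"hand": 20,"tx": 0,"ty": -0.4,"tz": 0,"wx": 0,"wy": 0,"wz": 0},
    {"hand": 20,"tx": 0,"ty": -0.4,"tz": 0,"wx": 0,"wy": 0,"wz": 0},
    {"hand": 20,"tx": 0,"ty": -0.3,"tz": -0.1,"wx": 0,"wy": 0,"wz": 0},
    {"hand": 20,"tx": 0,"ty": -0.2,"tz": -0.2,"wx": 0,"wy": 0,"wz": 0},
    {"hand": 20,"tx": 0,"ty": -0.1,"tz": -0.3,"wx": 0,"wy": 0,"wz": 0},
    {"hand": 20,"tx": 0,"ty": -0.05,"tz": -0.4,"wx": 0,"wy": 0,"wz": 0},
  ],
)

```text
time_s: 33.42
tcp_pos: [611.2, -129.5, 126.0]
ee_rot: [[0.957, 0.289, 0.001], [0.289, -0.957, 0.0], [0.001, 0.0, -1.0]]
wrist_force: [-0.6, -0.2, -1.4]
width: 0.383
grasp_force: 59.6
```

Call:
arm_command(
  rows=[
    {"hand": 20,"tx": 0,"ty": 0,"tz": -0.5,"wx": 0,"wy": 0,"wz": 0},
    {"hand": 20,"tx": 0,"ty": 0,"tz": -0.5,"wx": 0,"wy": 0,"wz": 0},
    {"hand": 20,"tx": 0,"ty": 0,"tz": -0.4,"wx": 0,"wy": 0,"wz": 0},
    {"hand": 20,"tx": 0,"ty": 0,"tz": -0.3,"wx": 0,"wy": 0,"wz": 0},
    {"hand": 20,"tx": 0,"ty": 0,"tz": -0.2,"wx": 0,"wy": 0,"wz": 0},
    {"hand": 20,"tx": 0,"ty": 0,"tz": -0.1,"wx": 0,"wy": 0,"wz": 0},
    {"hand": 20,"tx": 0,"ty": 0,"tz": 0,"wx": 0,"wy": 0,"wz": 0},
  ],
)

```text
time_s: 34.0
tcp_pos: [610.7, -129.2, 65.9]
ee_rot: [[0.957, 0.289, -0.001], [0.289, -0.957, 0.0], [-0.001, -0.001, -1.0]]
wrist_force: [0.3, 0.2, -1.0]
width: 0.381
grasp_force: 59.6
```

```bash
python3 - <<'E'
from h import *
C={n:optics.camera(n) for n in("side","top")}
cv2.imwrite("pics/s8.png",np.hstack([cv2.resize(C["side"]["img"][110:210,220:340],None,fx=3.3,fy=3.3,interpolation=3),cv2.resize(C["top"]["img"][130:230,290:410],None,fx=3.3,fy=3.3,interpolation=3)]))
print(sensors.get_state()["tcp_pos"])
E
```

```text
[ 611.38347224 -129.43226837   67.10434859]
```

View pics/s8.png

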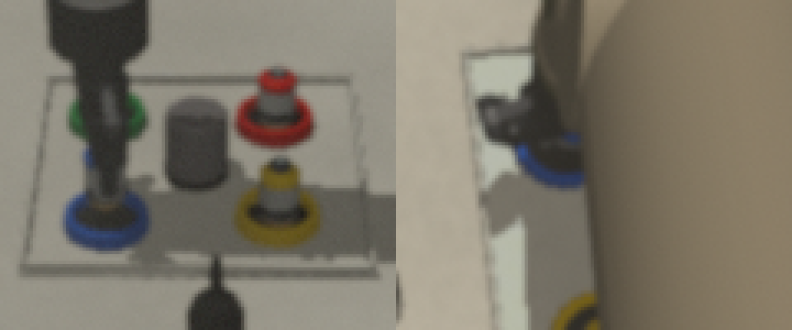

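Blue is centred over its cup, at left crop (105,205), so I lower it.

Call:
arm_command(
  rows=[
    {"hand": 20,"tx": 0,"ty": 0,"tz": -0.2,"wx": 0,"wy": 0,"wz": 0},
    {"hand": 20,"tx": 0,"ty": 0,"tz": -0.2,"wx": 0,"wy": 0,"wz": 0},
    {"hand": 20,"tx": 0,"ty": 0,"tz": -0.1,"wx": 0,"wy": 0,"wz": 0},
    {"hand": 20,"tx": 0,"ty": 0,"tz": -0.1,"wx": 0,"wy": 0,"wz": 0},
    {"hand": 20,"tx": 0,"ty": 0,"tz": -0.05,"wx": 0,"wy": 0,"wz": 0},
    {"hand": 20,"tx": 0,"ty": 0,"tz": -0.04,"wx": 0,"wy": 0,"wz": 0},
    {"hand": 20,"tx": 0,"ty": 0,"tz": -0.03,"wx": 0,"wy": 0,"wz": 0},
    {"hand": 20,"tx": 0,"ty": 0,"tz": -0.02,"wx": 0,"wy": 0,"wz": 0},
    {"hand": 20,"tx": 0,"ty": 0,"tz": -0.02,"wx": 0,"wy": 0,"wz": 0},
    {"hand": 20,"tx": 0,"ty": 0,"tz": 0,"wx": 0,"wy": 0,"wz": 0},
  ],
)

```text
time_s: 34.93
tcp_pos: [611.1, -129.5, 44.0]
ee_rot: [[0.957, 0.289, 0.0], [0.289, -0.957, -0.0], [0.0, 0.0, -1.0]]
wrist_force: [-0.4, -0.4, -0.5]
width: 0.378
grasp_force: 59.7
```

Call:
arm_command(
  rows=[
    {"hand": 20,"tx": 0,"ty": 0,"tz": -0.01,"wx": 0,"wy": 0,"wz": 0},
    {"hand": 20,"tx": 0,"ty": 0,"tz": 0,"wx": 0,"wy": 0,"wz": 0},
  ],
)

```text
time_s: 35.1
tcp_pos: [611.1, -129.5, 43.9]
ee_rot: [[0.957, 0.289, 0.001], [0.289, -0.957, -0.0], [0.0, 0.0, -1.0]]
wrist_force: [-2.9, -0.1, 2.9]
width: 0.379
grasp_force: 59.7
```

Contact. I release and retreat clear of both cameras' views.

Call:
arm_command(
  rows=[
    {"hand": 34,"tx": 0,"ty": 0,"tz": 0,"wx": 0,"wy": 0,"wz": 0},
    {"hand": 36,"tx": 0,"ty": 0,"tz": 0,"wx": 0,"wy": 0,"wz": 0},
    {"hand": 40,"tx": 0,"ty": 0,"tz": 0,"wx": 0,"wy": 0,"wz": 0},
    {"hand": 45,"tx": 0,"ty": 0,"tz": 0,"wx": 0,"wy": 0,"wz": 0},
    {"hand": 52,"tx": 0,"ty": 0,"tz": 0,"wx": 0,"wy": 0,"wz": 0},
    {"hand": 60,"tx": 0,"ty": 0,"tz": 0,"wx": 0,"wy": 0,"wz": 0},
    {"hand": 65,"tx": 0,"ty": 0,"tz": 0,"wx": 0,"wy": 0,"wz": 0},
    {"hand": 65,"tx": 0,"ty": 0,"tz": 0.2,"wx": 0,"wy": 0,"wz": 0},
    {"hand": 65,"tx": 0,"ty": 0,"tz": 0.4,"wx": 0,"wy": 0,"wz": 0},
    {"hand": 65,"tx": 0,"ty": 0,"tz": 0.6,"wx": 0,"wy": 0,"wz": 0},
  ],
)

```text
time_s: 35.93
tcp_pos: [610.0, -129.3, 79.2]
ee_rot: [[0.957, 0.289, -0.003], [0.289, -0.957, 0.001], [-0.002, -0.001, -1.0]]
wrist_force: [-0.6, -0.4, -0.1]
width: 0.763
grasp_force: 0.0
```

Call:
arm_command(
  rows=[
    {"hand": 65,"tx": 0,"ty": 0,"tz": 0.8,"wx": 0,"wy": 0,"wz": 0},
    {"hand": 65,"tx": 0,"ty": 0.4,"tz": 0.8,"wx": 0,"wy": 0,"wz": 0},
    {"hand": 65,"tx": 0,"ty": 0.8,"tz": 0.8,"wx": 0,"wy": 0,"wz": 0},
    {"hand": 65,"tx": 0,"ty": 1,"tz": 0.5,"wx": 0,"wy": 0,"wz": 0},
    {"hand": 65,"tx": 0,"ty": 1,"tz": 0,"wx": 0,"wy": 0,"wz": 0},
    {"hand": 65,"tx": 0,"ty": 1,"tz": 0,"wx": 0,"wy": 0,"wz": 0},
    {"hand": 65,"tx": 0,"ty": 1,"tz": 0,"wx": 0,"wy": 0,"wz": 0},
    {"hand": 65,"tx": 0,"ty": 1,"tz": 0,"wx": 0,"wy": 0,"wz": 0},
    {"hand": 65,"tx": 0,"ty": 1,"tz": 0,"wx": 0,"wy": 0,"wz": 0},
    {"hand": 65,"tx": 0,"ty": 0.5,"tz": 0,"wx": 0,"wy": 0,"wz": 0},
  ],
)

```text
time_s: 36.77
tcp_pos: [610.4, 106.9, 168.2]
ee_rot: [[0.956, 0.293, 0.002], [0.293, -0.956, 0.003], [0.002, -0.002, -1.0]]
wrist_force: [-0.7, 0.6, 0.4]
width: 0.762
grasp_force: 0.0
```

Call:
arm_command(
  rows=[
    {"hand": 65,"tx": 0,"ty": 0.7,"tz": 0,"wx": 0,"wy": 0,"wz": 0},
    {"hand": 65,"tx": 0,"ty": 1,"tz": 0,"wx": 0,"wy": 0,"wz": 0},
    {"hand": 65,"tx": 0,"ty": 1,"tz": 0,"wx": 0,"wy": 0,"wz": 0},
    {"hand": 65,"tx": 0,"ty": 1,"tz": 0,"wx": 0,"wy": 0,"wz": 0},
    {"hand": 65,"tx": 0,"ty": 1,"tz": 0,"wx": 0,"wy": 0,"wz": 0},
    {"hand": 65,"tx": 0,"ty": 0.6,"tz": 0,"wx": 0,"wy": 0,"wz": 0},
    {"hand": 65,"tx": 0,"ty": 0.3,"tz": 0,"wx": 0,"wy": 0,"wz": 0},
    {"hand": 65,"tx": 0,"ty": 0,"tz": 0,"wx": 0,"wy": 0,"wz": 0},
    {"hand": 65,"tx": 0,"ty": 0,"tz": 0,"wx": 0,"wy": 0,"wz": 0},
  ],
)

```text
time_s: 37.52
tcp_pos: [611.3, 268.7, 166.9]
ee_rot: [[0.957, 0.289, 0.001], [0.289, -0.957, -0.001], [0.0, 0.001, -1.0]]
wrist_force: [0.0, -2.0, 0.1]
width: 0.762
grasp_force: 0.0
```

```bash
python3 - <<'E'
from h import *
C={n:optics.camera(n) for n in("side","top")}
cv2.imwrite("pics/s9.png",np.hstack([cv2.resize(C["side"]["img"][110:320,200:340],None,fx=2.8,fy=2.8,interpolation=3),cv2.resize(C["top"]["img"][130:260,310:450],(400,371),interpolation=3) if 0 else cv2.copyMakeBorder(cv2.resize(C["top"]["img"][130:260,310:450],(400,371),interpolation=3),0,217,0,0,cv2.BORDER_CONSTANT)]))
print(sensors.get_state()["tcp_pos"])
E
```

```text
[611.83071945 267.03256277 166.69565746]
```

View pics/s9.png

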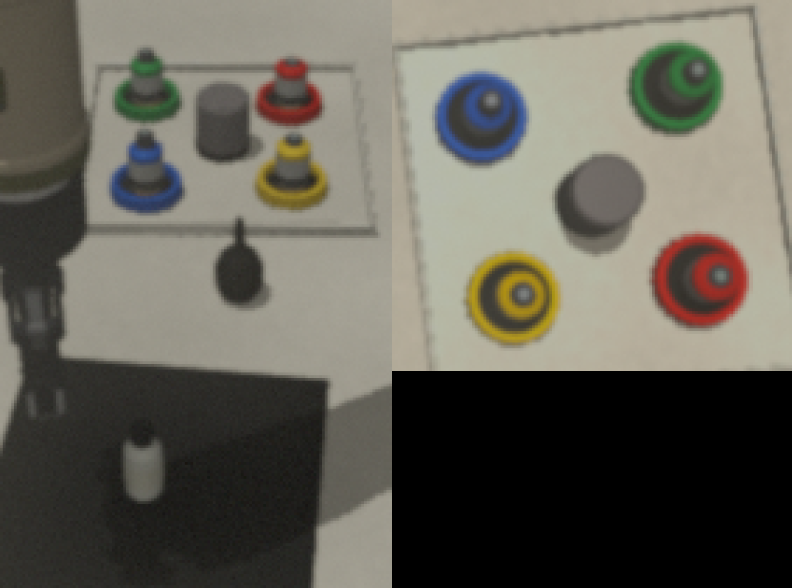

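All four objectives stand upright in their matching cups, at left crop green (147,75), red (291,82), blue (146,165), yellow (293,160). The cover (223,120) and the oil bottle (143,465) are where they were.

```bash
python3 -c "from bench import order; print(order.job_done())"
```

```text
the job is handed in; nothing more can be done
None
```

All four objectives are in their matching canisters, standing upright in the final pictures, with the oil bottle and cover left where they stood; the job was handed in at about 38 s, and no verdict was returned.

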